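# Hold a sample slide flush on the sloped face of a roast colour reader

### The job

Set up a roast reading: pair the two 60 mm slides with the reader by their shape. First seat the round reference slide flat in the reader's round nest and let go of it; then take the large square slide by its fin, tilt it to match the reader's sloped square face, centred and edges in line, and press it flush so that the sprung face goes in about half-way, not to its stop. Finish while still gripping and holding it there; leave the small square slide and the other things on the table where they are.

Things in the scene. Friction and masses are not known exactly. Their poses are not given: they have to be found in the camera images.
- round_grip (a point): the round reference slide: dark steel disc, 60 mm across, 6 thick, about 80 g, lying flat on the table at the start, with a grey plastic upright fin to hold it by in the middle: 36 long (along the slide's x), 12 thick (along its y), from 6 to 44 mm above the underside. This point is in the fin, on the slide's axis, 28 mm above the underside; z points up out of the plate, away from the underside.
- square_grip (a point): the large square sample slide: dark steel plate 60 x 60 mm, 6 thick, about 80 g, lying flat on the table at the start, with a grey plastic upright fin to hold it by in the middle: 36 long (along the slide's x), 12 thick (along its y), from 6 to 44 mm above the underside. This point is in the fin, on the slide's axis, 28 mm above the underside; z points up out of the plate, away from the underside.
- small: the small square slide, to be left alone: dark steel plate 40 x 40 mm, 6 thick, with the same grey fin as the large one; origin at the centre of its underside.
- round: the same round slide; origin at the centre of its underside.
- square: the same large square slide; origin at the centre of its underside.
- nest (a point): the round nest: centre of its flat floor, level, 20 mm above the table, on the reader's low grey base (150 x 310 mm, fixed). An aluminium ring 8 mm high stands around it, 66 mm inside and 78 mm outside diameter. z is up; the nest's x and y are the reader's (x away from the robot, y along the base towards the sloped face).
- face (a point): centre of the outer surface of the sloped square face: black plate 64 x 64 mm, 12 mm proud of a grey head that sits between two upright cheeks. z: outward normal, up and towards the robot; x: up the slope, away from the robot; y: level, along the base. Slope 17 to 36 degrees from level, different each time, stays as set (stiff hinge). The point moves with the face as it is pressed in.
- reader: the fixed reader: low grey base 150 x 310 mm, 20 high; origin under its centre, x away from the robot, y along the base. The nest is at y = -85 mm, the sloped head at y = +80 mm between cheeks (inner sides 47 mm to either side, tops 84 mm above the table). The head is hinged about a level axis along y, 70 mm above the table; its face is 30 mm from that axis.
- face_plate (a joint): how far the sloped face is pressed in along its normal, m: 0 out, 0.008 at its stop. Spring: about 1.5 N to start and 1 N more per mm (about 5.5 N half-way).
- jar: closed amber glass jar, 48 across, 70 tall; origin under its centre; to be left alone
- cup: open paper cup, 68 across, 75 tall; origin under its centre; to be left alone
- spoon: steel spoon, 160 long, lying along its x; to be left alone
- tin: plain closed steel tin, 60 across, 50 tall; origin under its centre; to be left alone
Things that resemble listed ones, but are neither listed nor needed, are in the scene too. Leave any pink look-alike of the square alone.

How it is judged (in metres and radians):
On the way:
1. the round slide lies flat in the round nest, released (horizontal distance between round_grip and nest below 0.006 m and z of round_grip in the frame of nest below 0.031 m and angle between round_grip's own z axis and vertical below 0.06 rad and contact force between the fingers and round below 0.1 N and linear speed of round below 0.02 m/s), for 0.2 s.
At the end, for the whole second after the job is handed in: Round slide flat in the nest (within 6 mm), released. Square slide gripped and at rest on the sloped face: parallel within 0.06 rad, centre within 8 mm along each edge, edges within 0.15 rad (any quarter turn), face pressed in 1.5 to 7.2 mm, contact over 1.5 N (all of step 1 and x of square_grip in the frame of face between -0.008 and 0.008 m and y of square_grip in the frame of face between -0.008 and 0.008 m and z of square_grip in the frame of face between 0.024 and 0.032 m and angle between the z axis of square_grip and the z axis of face, either way round below 0.06 rad and (angle between the x axis of square_grip and the x axis of face, either way round below 0.15 rad or angle between the x axis of square_grip and the y axis of face, either way round below 0.15 rad) and contact force between square and reader above 1.5 N and contact force between the fingers and square above 2 N and linear speed of square below 0.02 m/s and value of joint face_plate between 0.0015 and 0.0072 m); the arm keeps its last pose, push and grip.
It fails at once if the small is moved more than 40 mm (distance of small from where it was at the start of the episode above 0.04 m).
It fails at once if the jar is moved more than 40 mm (distance of jar from where it was at the start of the episode above 0.04 m).
It fails at once if the cup is moved more than 40 mm (distance of cup from where it was at the start of the episode above 0.04 m).
It fails at once if the spoon is moved more than 40 mm (distance of spoon from where it was at the start of the episode above 0.04 m).
It fails at once if the tin is moved more than 40 mm (distance of tin from where it was at the start of the episode above 0.04 m).
It also fails if it takes over 61 s, if anything falls off the work surface, if the arm or the gripper's body presses on something with over 40 N, if the wrist force passes 120 N, or if a joint passes its speed limit or range.

### The arm

A 6-joint arm with a two-finger parallel gripper is mounted at the origin on the work surface. World frame = base frame: x ahead of the robot, y to its left, z up, the work surface at z = 0. Lengths are in m, angles in degrees, forces in N, time in s.
With the tool pointing down it reaches from about 0.4 to 0.825 m from the base axis. Payload 7 kg.
Tool frame: the origin (TCP) lies midway between the tips of the shut fingers; the grasp point (between the pads) lies 19 mm behind it; z points along the fingers, y is the direction in which the jaws open and shut (so a half turn about z gives the same grasp; the last joint's range is limited). The gripper opens to 88 mm and grips with 3 to 60 N. Pads are 19 mm wide; open, the fingers measure 130 mm over their backs; the gripper's body (78 mm by 193 mm) begins 47 mm behind the grasp point.
Start: joints at [83.199, 20.546, 0.682, 0, -70.136, -16.507], TCP at [0.267, 0.62, 0.227] pointing down, gripper open.
Joint ranges: [-176.03, 176.03], [-82.01, 121.73], [-58.28, 71.71], [-173.87, 95.51], [-174.79, -0.11], [-173.66, 173.66]. Speed limits (degrees/s): [136.94, 136.94, 172.46, 180, 180, 180].

### API

Orientations are given as [roll, pitch, yaw] about the fixed x, y, z axes, in that order (R = Rz(yaw) Ry(pitch) Rx(roll)).
In Python, from plant import sensors, cams, job gives the robot as it stands.
- The arm moves only by the tool move_arm, never from a script. Its argument "commands" is a list of rows, each a list of 7 numbers: the finger opening in cm, from 0 to 8.76, then the shift along the tool's x, y, z in cm, then the turn, a rotation vector about the tool's x, y, z in rad. In form: [[hand, x, y, z, wx, wy, wz], ...]. A call has exactly 8 rows; each row is the pose to reach, as a shift and turn from the pose commanded when the call began, along the tool's axes at that moment; what a row does not reach only later rows make up. A row lasts 1/8 s, in which the tool goes at most 62.5 mm and 10.7 degrees, less where a joint would pass 70% of its speed; a pose out of reach is approached as far as the arm can. A call with a gripper value outside its range is refused whole. The fingers move at their own pace and stop on an object; the grip force is fixed at half the most. Time passes only in rows, so rows that repeat a pose let the fingers close, or fill a call up. It gives the time, the measured TCP pose, the force and the opening at its end, in the units of the state.
- sensors.get_obs(): the state, without advancing time (a new reading comes with each control period).
- cams.snapshot(name): name is "side" or "top" or "wrist"; returns a dict with "frame" (384x512x3 uint8, red, green, blue), "camera_matrix" (3x3 intrinsics, pixels), "dist_coeffs" ([k1, k2, p1, p2, k3] as OpenCV has them; the pictures are not rectified), "R" (3x3) and "t" (3): a world point X has camera coordinates R X + t. Camera axes: x right, y down, z forward; pixel columns grow to the right and rows downward; lengths in m; the calibration is good to about 2 mm. A picture is of the moment at which its call begins. There is no depth.
- job.close_job(): hands the job in, once; it reports no verdict.
The state is a dict: "clock": time; "joint_pos": joint angles; "qvel": joint speeds; "tau": joint torques, N m; "tool_pos": TCP position; "orientation": TCP orientation; "force": force on the tool from outside, world axes, zero at the start; "moment": the same for the moment, N m; "opening": finger opening in m.
Only numpy, scipy, OpenCV 4.12 (cv2) and the standard library are available. Lean on these libraries where they do the work, as an engineer would, in place of code of your own. Each camera call takes 0.05 s, during which the arm holds its last target.

## Working session

There is one attempt and no reset: what is moved stays moved. The work goes in short steps, Python scripts to look and compute and a tool call to move; the robot and the scene stay as the last step left them, time stands still between calls to the robot, and variables do not carry over. Pictures are saved under pics/ and viewed, and the job is handed in when it is done.

Besides the shell and the picture viewer there is one more tool, called after ">>>" as a command line: name --pt "numbers of a row" for each row, then --argument value for the rest. move_arm: Moves the arm, as the interface text tells. Its arguments: {"type":"object","properties":{"commands":{"type":"array"}},"required":["commands"]}

```bash
mkdir -p pics; ls
cat > h.py <<'E'
import numpy as np, cv2, pickle
from plant import sensors, cams, job
def snap(n,tag):
    s=cams.snapshot(n); pickle.dump(s,open(f'{tag}.pkl','wb')); cv2.imwrite(f'pics/{tag}.png',s['frame'][:,:,::-1]); return s
def ld(tag): return pickle.load(open(f'{tag}.pkl','rb'))
def ray(s,uv):
    p=cv2.undistortPoints(np.array(uv,float).reshape(-1,1,2),np.array(s['camera_matrix']),np.array(s['dist_coeffs'])).reshape(-1,2)
    R=np.array(s['R']);t=np.array(s['t'])
    d=np.c_[p,np.ones(len(p))]@R
    return -R.T@t, d/np.linalg.norm(d,axis=1,keepdims=True)
def onz(s,uv,z):
    c,d=ray(s,uv); return c+d*((z-c[2])/d[:,2])[:,None]
def proj(s,X):
    R=np.array(s['R']);t=np.array(s['t'])
    return cv2.projectPoints(np.array(X,float).reshape(-1,1,3),cv2.Rodrigues(R)[0],t,np.array(s['camera_matrix']),np.array(s['dist_coeffs']))[0].reshape(-1,2)
def tri(s1,u1,s2,u2):
    c1,d1=ray(s1,u1);c2,d2=ray(s2,u2);out=[]
    for a,b in zip(d1,d2):
        A=np.c_[a,-b];x=np.linalg.lstsq(A,c2-c1,rcond=None)[0]
        out.append(np.r_[(c1+a*x[0]+c2+b*x[1])/2,np.linalg.norm(c1+a*x[0]-c2-b*x[1])])
    return np.array(out)
E
python3 - <<'E'
from h import *
o=sensors.get_obs()
print(o)
for n in('side','top','wrist'):
    s=snap(n,n+'0'); print(n,-np.array(s['R']).T@s['t'],np.array(s['R'])[2])
E
```

```text
pics
{'clock': 0.0, 'joint_pos': array([ 8.32005410e+01,  2.05931810e+01,  6.35409489e-01, -2.04945519e-02,
       -7.01363696e+01, -1.65073126e+01]), 'qvel': array([-0.0325319 , -0.00020939,  0.01901172,  0.01433348, -0.03092603,
       -0.00419149]), 'tau': array([ 4.29944259e-05, -5.82723427e+01,  2.93049020e+01,  6.99758381e+00,
        7.00752513e-03, -1.61427911e-04]), 'tool_pos': array([0.26689221, 0.61947299, 0.22561423]), 'orientation': array([ 1.79904264e+02, -8.27962418e-03, -2.33137443e+01]), 'force': array([-0.19785908,  0.84840885, -0.64516689]), 'moment': array([ 0.00516064, -0.01462378, -0.01953531]), 'opening': 0.08754152367846212}
side [ 0.18768081 -0.90680684  0.69012692] [ 0.2728443   0.79846524 -0.53666493]
top [ 0.35956854 -0.00848472  1.50114931] [ 0.11662458 -0.02458108 -0.99287183]
wrist [0.3394122  0.58696707 0.38377176] [-0.26971566  0.11546999 -0.95599171]
```

View pics/top0.png

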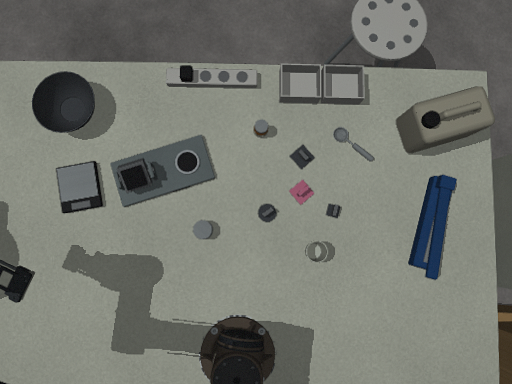

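View pics/side0.png

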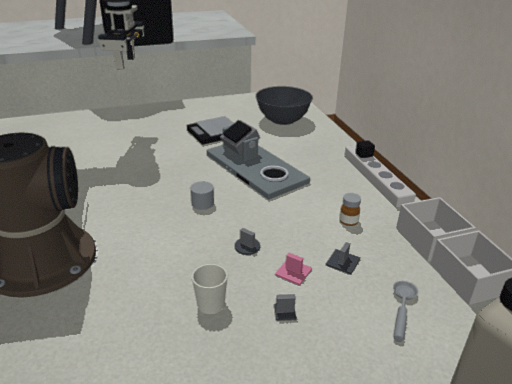

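View pics/wrist0.png

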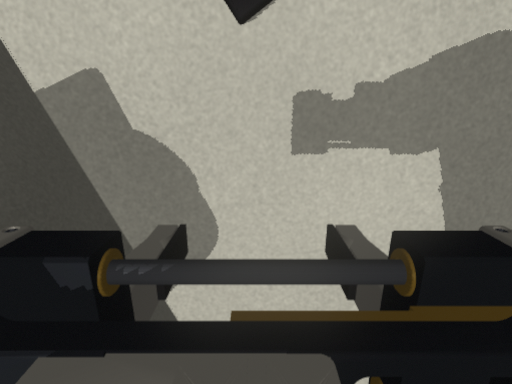

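Top image: round slide at (267,212). Candidates for the large square are the dark plate (302,156), the pink look-alike (302,191) and the small dark plate (334,210). The tin (203,230) and the nest ring (187,161) are the other round things. By the description I choose the dark plate at (302,156) and the disc at (267,212), and check both in a crop.

Run:
```python
from h import *
t=ld('top0');s=ld('side0')
a=t['frame'][130:260,90:360,::-1]; 
cv2.imwrite('pics/crop_t.png',cv2.resize(a,None,fx=2.9,fy=2.9,interpolation=cv2.INTER_CUBIC))
b=s['frame'][110:330,180:420,::-1]
cv2.imwrite('pics/crop_s.png',cv2.resize(b,None,fx=2.7,fy=2.7,interpolation=cv2.INTER_CUBIC))
for n,uv in dict(round=(267,212),sq=(302,156),small=(334,210),nest=(187,161),tin=(203,230),jar=(262,128)).items(): print(n,onz(t,[uv],0.01)[0].round(3))
```

```text
round [ 0.448 -0.089  0.01 ]
sq [ 0.633 -0.202  0.01 ]
small [ 0.457 -0.306  0.01 ]
nest [0.61  0.173 0.01 ]
tin [0.387 0.115 0.01 ]
jar [ 0.724 -0.07   0.01 ]
```

View pics/crop_t.png

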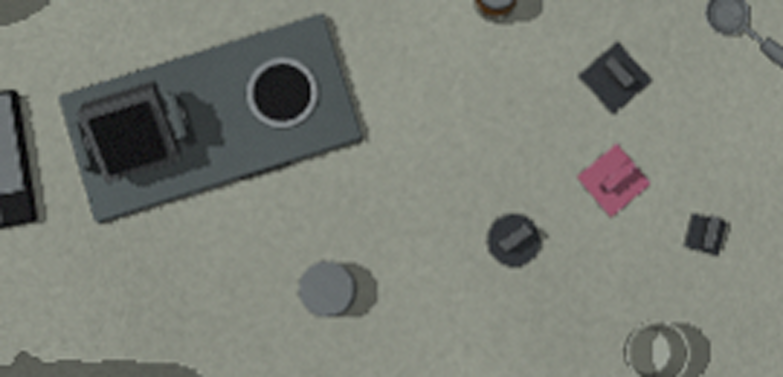

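View pics/crop_s.png

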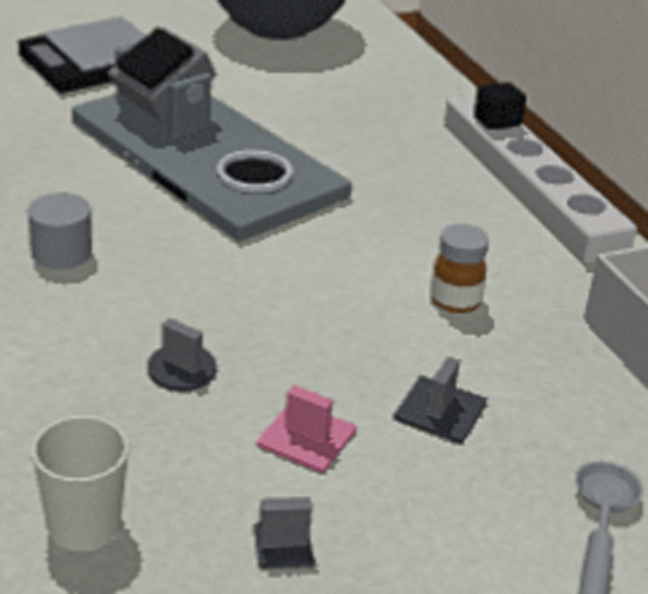

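```bash
cat >> h.py <<'E'
from scipy.spatial.transform import Rotation as Ro
def ct(p): return [(x/2.9+90,y/2.9+130) for x,y in p]
def cmd(pos0,R0,pos1,R1):
    d=R0.T@(np.array(pos1)-np.array(pos0))*100
    w=Ro.from_matrix(R0.T@R1).as_rotvec()
    return d.round(2),w.round(3)
def RE(e): return Ro.from_euler('xyz',e,degrees=True).as_matrix()
E
python3 - <<'E'
from h import *
t=ld('top0');s=ld('side0')
for n,p in dict(round=[(503,246),(531,228)],sq=[(608,58),(632,88)]).items():
    P=onz(t,ct(p),0.044); d=P[1]-P[0]; print(n,P.mean(0).round(4),'yaw',np.degrees(np.arctan2(d[1],d[0])).round(1))
# discs: dark masks
f=t['frame'].astype(int)
for n,c in dict(round=(267,212),sq=(302,156)).items():
    m=np.zeros(f.shape[:2],np.uint8); sub=f[c[1]-20:c[1]+20,c[0]-20:c[0]+20].max(2)
    m[c[1]-20:c[1]+20,c[0]-20:c[0]+20]=(sub<75)*255
    cs=max(cv2.findContours(m,0,1)[0],key=cv2.contourArea); r=cv2.minAreaRect(cs); print(n,r,onz(t,[r[0]],0.006).round(4))
    q=onz(t,cv2.boxPoints(r),0.006); d=q[1]-q[0]; print(np.degrees(np.arctan2(d[1],d[0])),np.linalg.norm(d))
# base corners z=.02
B=onz(t,ct([(62,97),(325,15),(363,140),(103,222)]),0.02); print(B.round(4),B.mean(0).round(4),[np.linalg.norm(B[i]-B[i-1]).round(3) for i in range(4)])
for a,b in((1,0),(2,3)): d=B[b]-B[a]; print('yaw y-dir',np.degrees(np.arctan2(d[1],d[0])))
print('nest ring',onz(t,ct([(283,93)]),0.028))
w=ld('wrist0');print(np.array(w['R']),w['t'],w['camera_matrix'])
E
```

```text
round [ 0.4468 -0.0911  0.044 ] yaw -56.5
sq [ 0.6297 -0.2033  0.044 ] yaw -141.2
round ((266.9230651855469, 212.38462829589844), (17.19570541381836, 17.195707321166992), 56.3099365234375) [[ 0.4469 -0.0889  0.006 ]]
-55.48639660991052 0.05580018249912922
sq ((301.8406982421875, 156.38938903808594), (17.6855525970459, 17.30926513671875), 48.8140754699707) [[ 0.6325 -0.2019  0.006 ]]
-47.79030964700011 0.05797848004869101
[[0.5962 0.416  0.02  ]
 [0.6942 0.1257 0.02  ]
 [0.5534 0.0797 0.02  ]
 [0.4577 0.3639 0.02  ]] [0.5754 0.2463 0.02  ] [np.float64(0.148), np.float64(0.306), np.float64(0.148), np.float64(0.3)]
yaw y-dir 108.64861777056485
yaw y-dir 108.61709111884426
nest ring [[0.60341256 0.16901575 0.028     ]]
[[-3.95457582e-01 -9.18484024e-01  6.31553590e-04]
 [-8.77990184e-01  3.78224509e-01  2.93393008e-01]
 [-2.69715659e-01  1.15469992e-01 -9.55991707e-01]] [ 0.67310063 -0.0366007   0.39065032] [[275.83722751   0.         256.10159309]
 [  0.         275.83722751 190.96118289]
 [  0.           0.           1.        ]]
```

Run:
```python
from h import *
print(cmd([.267,.62,.227],RE([180,0,-23.3]),[.447,-.09,.17],RE([180,0,-56])))
```

```text
(array([44.62, 58.09,  5.7 ]), array([-0.   , -0.   ,  0.571]))
```

>>> move_arm --pt "8.7 3.7 4.8 0.2 0 0 0" --pt "8.7 7.4 9.6 0.4 0 0 0" --pt "8.7 11.1 14.4 0.6 0 0 0" --pt "8.7 14.8 19.2 0.8 0 0 0" --pt "8.7 18.5 24.0 1.0 0 0 0.1" --pt "8.7 22.2 28.8 1.2 0 0 0.2" --pt "8.7 25.9 33.6 1.4 0 0 0.3" --pt "8.7 29.6 38.4 1.6 0 0 0.4"

```text
clock: 1.15
tool_pos: [0.387, 0.1482, 0.2107]
orientation: [-180.0, 0.0, -46.4]
force: [0.8, 0.3, -1.4]
opening: 0.0868
```

Run:
```python
from h import *
print(cmd([.387,.15,.211],RE([180,0,-46.2]),[.447,-.09,.17],RE([180,0,-56])))
```

```text
(array([21.48, 12.28,  4.1 ]), array([-0.   , -0.   ,  0.171]))
```

>>> move_arm --pt "8.7 4.3 2.5 0.8 0 0 0.05" --pt "8.7 8.6 5.0 1.6 0 0 0.1" --pt "8.7 12.9 7.5 2.4 0 0 0.15" --pt "8.7 17.2 10.0 3.3 0 0 0.17" --pt "8.7 20 11.5 4.1 0 0 0.17" --pt "8.7 21.5 12.3 4.1 0 0 0.17" --pt "8.7 21.5 12.3 4.1 0 0 0.17" --pt "8.7 21.5 12.3 4.1 0 0 0.17"

```text
clock: 2.15
tool_pos: [0.4467, -0.09, 0.1695]
orientation: [180.0, 0.0, -56.0]
force: [-0.6, -0.2, -0.1]
opening: 0.0867
```

Run:
```python
from h import *
o=sensors.get_obs();print(o['tool_pos'],o['orientation'])
s=snap('wrist','wr1'); print(proj(s,[o['tool_pos']]))
```

```text
[ 0.44671156 -0.08997268  0.16953299] [ 1.79998781e+02  9.16956399e-03 -5.59804127e+01]
[[254.24522883 238.7482134 ]]
```

View pics/wr1.png

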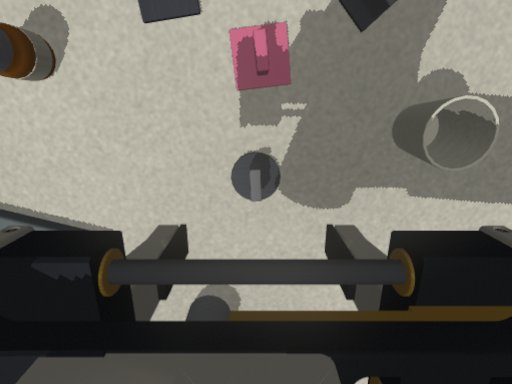

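Run:
```python
from h import *
s=ld('wr1'); f=s['frame']
cv2.imwrite('pics/wr1c.png',cv2.resize(f[140:215,215:305,::-1],None,fx=7,fy=7,interpolation=cv2.INTER_CUBIC))
g=f[140:215,215:282].max(2)
m=((g<85)*255).astype(np.uint8)
c=max(cv2.findContours(m,0,1)[0],key=cv2.contourArea).reshape(-1,2)+[215,140]
h=cv2.convexHull(c.astype(np.float32)).reshape(-1,2)
P=onz(s,h,0.006)[:,:2]
(cx,cy),r=cv2.minEnclosingCircle(P.astype(np.float32)); print(cx,cy,r)
```

```text
0.4461987018585205 -0.09026945382356644 0.029558831825852394
```

View pics/wr1c.png

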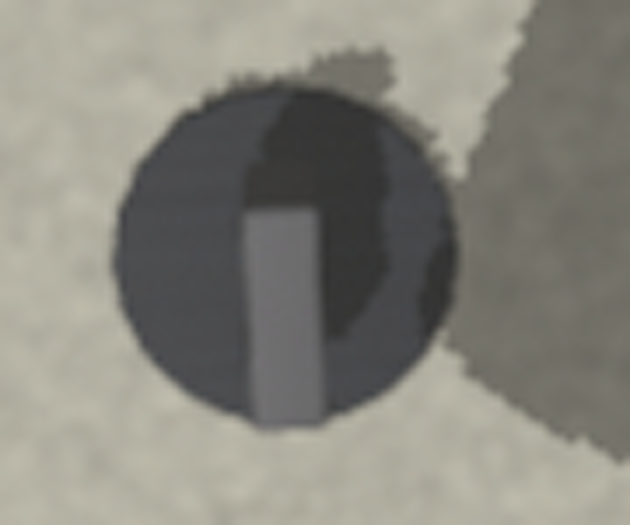

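Run:
```python
from h import *
s=ld('wr1')
q=np.array([(242,207),(320,207),(325,425),(257,428)])/7+[215,140]
P=onz(s,q,.044);d=(P[2]+P[3]-P[0]-P[1])[:2];print(P.round(4),P.mean(0),np.degrees(np.arctan2(*d[::-1])))
print(cmd([.4469,-.0899,.17],RE([180,0,-56]),[.4463,-.0902,.011],RE([180,0,-56])))
```

```text
[[ 0.4607 -0.1005  0.044 ]
 [ 0.451  -0.107   0.044 ]
 [ 0.4309 -0.0789  0.044 ]
 [ 0.4394 -0.0726  0.044 ]] [ 0.44549515 -0.08972745  0.044     ] 126.53017648861574
(array([-1.00e-02,  7.00e-02,  1.59e+01]), array([0., 0., 0.]))
```

>>> move_arm --pt "6 -0.1 0.0 4 0 0 -0.03" --pt "6 -0.1 0.0 8 0 0 -0.03" --pt "6 -0.1 0.0 12 0 0 -0.03" --pt "6 -0.1 0.0 15 0 0 -0.03" --pt "4 -0.1 0.0 15.8 0 0 -0.03" --pt "2 -0.1 0.0 15.8 0 0 -0.03" --pt "0 -0.1 0.0 15.8 0 0 -0.03" --pt "0 -0.1 0.0 15.8 0 0 -0.03"

```text
clock: 3.2
tool_pos: [0.4471, -0.0892, 0.0126]
orientation: [-179.9, -0.1, -54.2]
force: [0.4, -0.1, 0.3]
opening: 0.0254
```

>>> move_arm --pt "0 0 0 0 0 0 0" --pt "0 0 0 0 0 0 0" --pt "0 0 0 0 0 0 0" --pt "0 0 0 0 0 0 0" --pt "0 0 0 -2 0 0 0" --pt "0 0 0 -5 0 0 0" --pt "0 0 0 -9 0 0 0" --pt "0 0 0 -13 0 0 0"

```text
clock: 4.2
tool_pos: [0.4459, -0.0895, 0.1427]
orientation: [180.0, 0.0, -54.3]
force: [0.8, 0.4, -0.8]
opening: 0.0118
```

Run:
```python
from h import *
o=sensors.get_obs();print(o['tool_pos'],o['orientation'],o['force'],o['opening'])
s=snap('wrist','wr2'); snap('side','si2')
```

```text
[ 0.44586867 -0.08951421  0.14266002] [ 1.79968635e+02  1.88887094e-02 -5.42559011e+01] [ 0.82974021  0.4139578  -0.83366529] 0.01175238640664585
```

View pics/wr2.png

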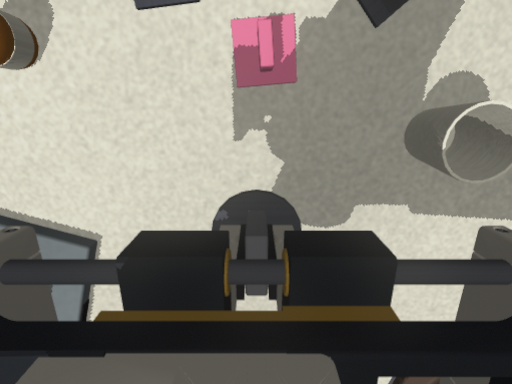

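View pics/si2.png

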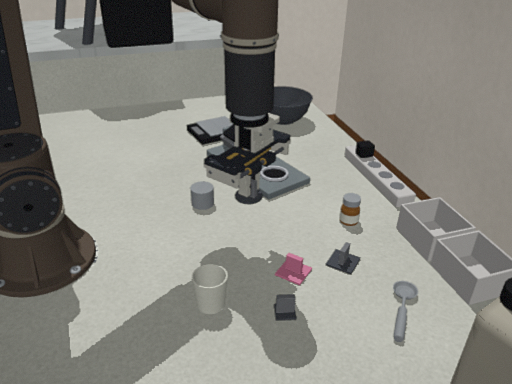

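Run:
```python
from h import *
s=ld('wr2');f=s['frame']
cv2.imwrite('pics/wr2c.png',cv2.resize(f[170:250,190:320,::-1],None,fx=6,fy=6,interpolation=cv2.INTER_CUBIC))
```

```text
(no output)
```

View pics/wr2c.png

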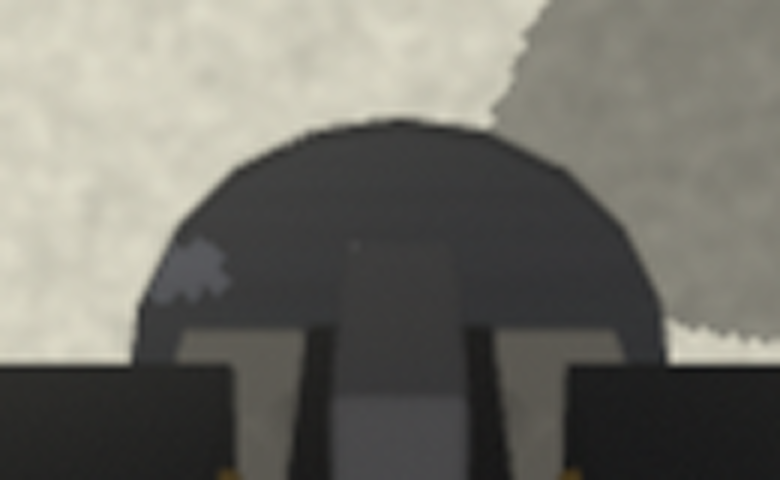

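Run:
```python
from h import *
from scipy.optimize import least_squares
s=ld('wr2');o=sensors.get_obs()
q=np.array([(175,235),(235,170),(310,132),(400,118),(490,132),(570,172),(625,235)])/6+[190,170]
p0=np.array([.44587,-.08951,.14266]);R=RE([180,0,-54.26])
for dz in(-.0125,-.0065):
    P=(onz(s,q,p0[2]+dz)-p0)@R
    r=least_squares(lambda v:np.hypot(P[:,0]-v[0],P[:,1]-v[1])-.03,[0,0]);print(dz,r.x,r.fun.round(4))
    r=least_squares(lambda v:np.hypot(P[:,0]-v[0],P[:,1]-v[1])-v[2],[0,0,.03]);print(r.x)
# nest measurement: ring in top view
t=ld('top0')
f=t['frame'][130:190,160:215]; cv2.imwrite('pics/nest.png',cv2.resize(f[:,:,::-1],None,fx=10,fy=10,interpolation=cv2.INTER_CUBIC))
f=ld('side0')['frame'][110:200,195:315]; cv2.imwrite('pics/rs.png',cv2.resize(f[:,:,::-1],None,fx=6.5,fy=6.5,interpolation=cv2.INTER_CUBIC))
```

```text
-0.0125 [-0.00135017  0.00158632] [-0.0002  0.0001  0.     -0.      0.      0.0002 -0.0003]
[-0.00078469  0.0015876   0.02952892]
-0.0065 [0.00026106 0.00156811] [-0.0005  0.      0.0002  0.0002  0.0002  0.0001 -0.0006]
[0.00206705 0.0015721  0.02848996]
```

View pics/nest.png

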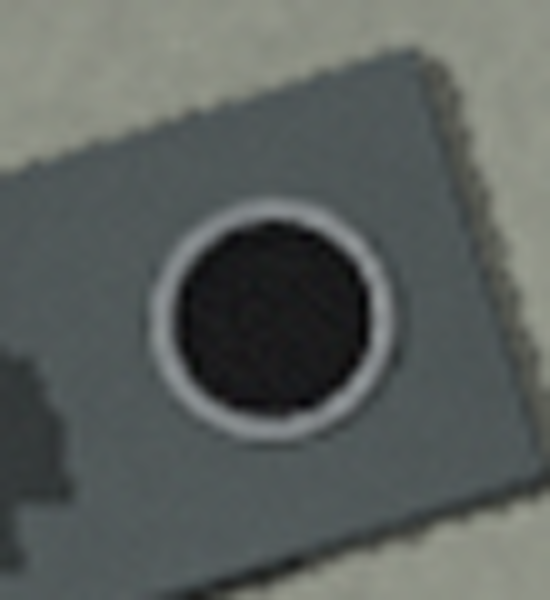

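View pics/rs.png

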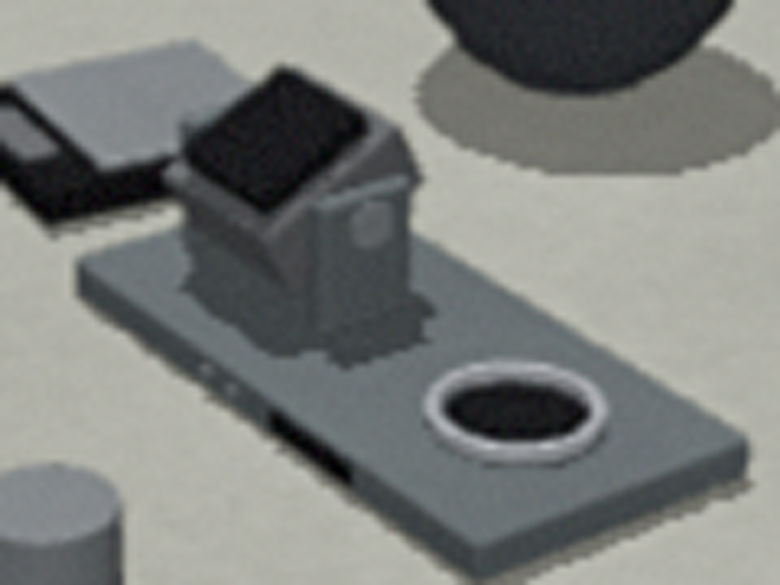

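Run:
```python
from h import *
t=ld('top0');s=ld('side0')
u1=[(187.2,162.0)];u2=[(516/6.5+195,412/6.5+110)]
N=onz(t,u1,.028)[0];print(N,onz(s,u2,.028),tri(t,u1,s,u2))
N=(N+onz(s,u2,.028)[0])/2
w=N+np.array([np.cos(.325),np.sin(.325),0])*-.07; w[2]=.16; print(w)
print(cmd([.4459,-.0895,.1427],RE([180,0,-54.26]),w,RE([180,0,18.6])))
```

```text
[0.60361614 0.17026207 0.028     ] [[0.60332549 0.16338535 0.028     ]] [[0.60518461 0.17055154 0.02361833 0.00174005]]
[0.53713526 0.1444721  0.16      ]
(array([-13.66, -21.07,  -1.73]), array([ 0.   ,  0.   , -1.272]))
```

>>> move_arm --pt "0 -1.9 -2.9 -1.0 0 0 -0.17" --pt "0 -3.8 -5.8 -1.7 0 0 -0.34" --pt "0 -5.7 -8.7 -1.7 0 0 -0.52" --pt "0 -7.6 -11.6 -1.7 0 0 -0.7" --pt "0 -9.5 -14.5 -1.7 0 0 -0.88" --pt "0 -11.4 -17.4 -1.7 0 0 -1.06" --pt "0 -13.3 -20.3 -1.7 0 0 -1.2" --pt "0 -13.7 -21.1 -1.7 0 0 -1.27"

```text
clock: 5.3
tool_pos: [0.5378, 0.1467, 0.1576]
orientation: [180.0, 0.1, 18.8]
force: [0.1, -0.7, -1.1]
opening: 0.0121
```

>>> move_arm --pt "0 0 0 0 0 0 0" --pt "0 0 0 0 0 0 0" --pt "0 0 0 0 0 0 0" --pt "0 0 0 0 0 0 0" --pt "0 0 0 0 0 0 0" --pt "0 0 0 0 0 0 0" --pt "0 0 0 0 0 0 0" --pt "0 0 0 0 0 0 0"

```text
clock: 6.3
tool_pos: [0.5375, 0.145, 0.1585]
orientation: [180.0, 0.0, 18.5]
force: [1.4, -0.3, -1.2]
opening: 0.0119
```

Run:
```python
from h import *
o=sensors.get_obs();print(o['clock'],o['tool_pos'],o['orientation'],o['force'],o['opening'],o['joint_pos'])
s=snap('wrist','wr3')
```

```text
6.3 [0.53753337 0.14504357 0.15853758] [1.79998635e+02 3.27763376e-03 1.85167443e+01] [ 1.43651818 -0.33702775 -1.187005  ] 0.011851168360149263 [ 3.52517765e+01  1.26531981e+01 -1.98643821e+01  4.30966249e-04
 -5.74859517e+01  7.32647362e+01]
```

View pics/wr3.png

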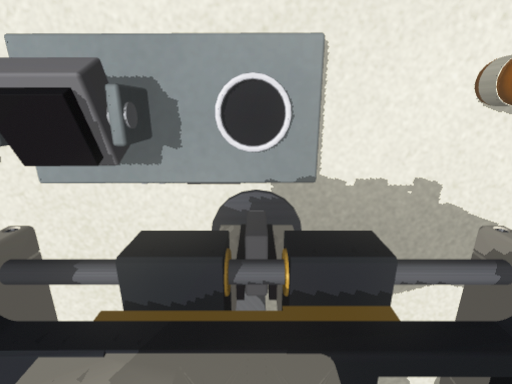

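Run:
```python
from h import *
s=ld('wr3');f=s['frame']
from scipy.optimize import least_squares
p0=np.array([.53753,.14504,.15854]);R=RE([180,0,18.52])
g=f[60:165,195:310].astype(int)
dark=((g.max(2)<60)*255).astype(np.uint8)
c=max(cv2.findContours(dark,0,1)[0],key=cv2.contourArea).reshape(-1,2)+[195,60]
# outer contour of ring
br=((g.min(2)>165)*255).astype(np.uint8)
n,l,st,_=cv2.connectedComponentsWithStats(br); print(st)
L=l[int(110-60)-39:int(110-60)-33, 58].max(); 
k=[i for i in range(1,n) if st[i][2]>60 and st[i][3]>60]; print(k)
c2=max(cv2.findContours((l==k[0]).astype(np.uint8),0,1)[0],key=cv2.contourArea).reshape(-1,2)+[195,60]
for nm,cc,zs in(('inner',c,(.028,)),('outer',c2,(.028,))):
    e=cv2.fitEllipse(cc.astype(np.float32));print(nm,e)
    P=onz(s,cc,zs[0]);r=least_squares(lambda v:np.hypot(P[:,0]-v[0],P[:,1]-v[1])-v[2],[.6,.17,.035]);print(r.x,np.abs(r.fun).max())
    print('tool frame',R.T@(np.array([r.x[0],r.x[1],.028])-p0))
# base front corner check
q=np.array([(213.5,235)])
cv2.imwrite('pics/wr3c.png',cv2.resize(f[170:250,190:320,::-1],None,fx=6,fy=6,interpolation=cv2.INTER_CUBIC))
cv2.imwrite('pics/wr3d.png',cv2.resize(f[20:200,0:340,::-1],None,fx=2.3,fy=2.3,interpolation=cv2.INTER_CUBIC))
```

```text
[[    0     0   115   105 10822]
 [   20    12    76    80  1253]]
[1]
inner ((252.46546936035156, 112.04229736328125), (61.54482650756836, 64.15036010742188), 178.1122589111328)
[0.60501604 0.17072592 0.03100607] 0.000601777425159284
tool frame [ 0.0721499  -0.00291975  0.13054   ]
outer ((252.45433044433594, 111.55935668945312), (75.40737915039062, 78.60293579101562), 179.18959045410156)
[0.60497024 0.17072439 0.03797831] 0.0006461963373401575
tool frame [ 0.07210598 -0.00293285  0.13054   ]
```

View pics/wr3c.png

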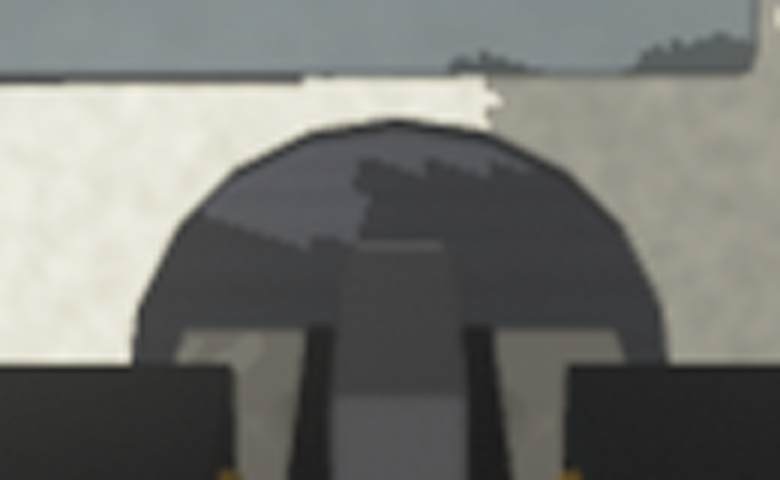

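View pics/wr3d.png

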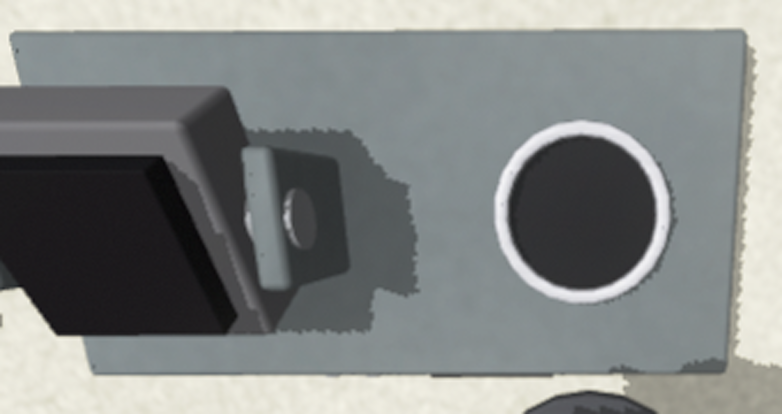

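>>> move_arm --pt "0 2.5 -0.2 0 0 0 0" --pt "0 5.0 -0.4 0 0 0 0" --pt "0 7.2 -0.4 2 0 0 0" --pt "0 7.25 -0.4 6 0 0 0" --pt "0 7.25 -0.4 9 0 0 0" --pt "0 7.25 -0.4 11 0 0 0" --pt "0 7.25 -0.4 11 0 0 0" --pt "0 7.25 -0.4 11 0 0 0"

```text
clock: 7.35
tool_pos: [0.6056, 0.1722, 0.0494]
orientation: [180.0, -0.1, 18.5]
force: [-0.0, 0.1, -0.1]
opening: 0.0119
```

Run:
```python
from h import *
o=sensors.get_obs();print(o['clock'],o['tool_pos'],o['orientation'],o['force'],o['opening'])
s=snap('wrist','wr4');f=s['frame']
cv2.imwrite('pics/wr4c.png',cv2.resize(f[150:260,180:330,::-1],None,fx=5,fy=5,interpolation=cv2.INTER_CUBIC))
```

```text
7.35 [0.60562885 0.17215428 0.04943009] [ 1.79997500e+02 -5.86638891e-02  1.85346828e+01] [-0.02034621  0.14361117 -0.052101  ] 0.01192837702404242
```

View pics/wr4c.png

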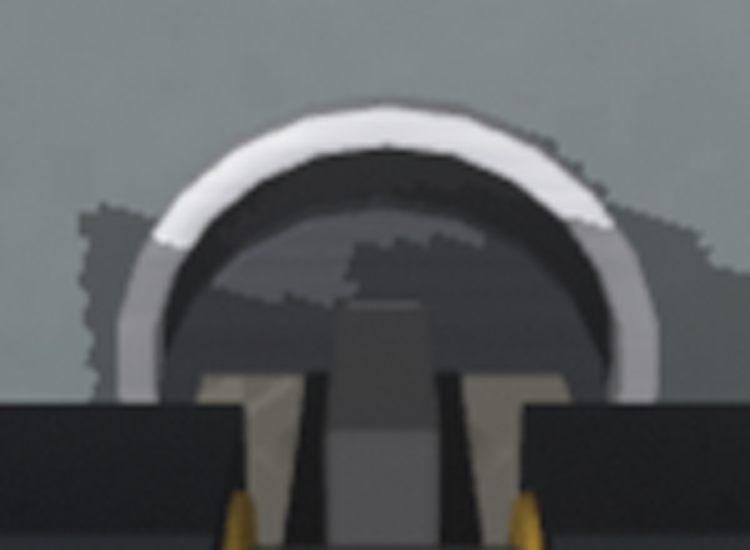

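Run:
```python
from h import *
from scipy.optimize import least_squares
s=ld('wr4');p0=np.array([.60563,.17215,.04943]);R=RE([180,0,18.53])
def fit(q,z,r0):
    P=(onz(s,np.array(q)/5+[180,150],z)-p0)@R
    r=least_squares(lambda v:np.hypot(P[:,0]-v[0],P[:,1]-v[1])-r0,[0,0]);print((r.x*1000).round(2),(r.fun*1000).round(1))
fit([(185,290),(230,215),(290,170),(385,148),(460,160),(530,200),(580,260),(605,325)],.028,.033)
fit([(120,340),(155,240),(225,160),(310,120),(388,107),(470,122),(550,170),(612,225),(657,330)],.028,.039)
fit([(215,280),(270,235),(330,212),(390,207),(450,215),(510,245),(560,290),(600,350)],.0369,.03)
fit([(215,280),(270,235),(330,212),(390,207),(450,215),(510,245),(560,290)],.0369,.03)
```

```text
[-2.36  1.74] [-1.9 -0.5  0.5  0.9  0.7 -0.  -0.9 -1.4]
[-2.61  1.86] [-0.9 -0.7  0.2  0.4  0.8  0.3 -0.9 -0.5 -0.5]
[-3.99  1.43] [-0.1  0.1  0.2 -0.   0.1 -0.3 -0.4  0.5]
[-4.02  1.19] [-0.2  0.   0.1  0.   0.2 -0.1 -0.2]
```

>>> move_arm --pt "0 0.05 0.02 0.5 0 0 0" --pt "0 0.05 0.02 1.0 0 0 0" --pt "0 0.05 0.02 1.4 0 0 0" --pt "0 0.05 0.02 1.6 0 0 0" --pt "0 0.05 0.02 1.7 0 0 0" --pt "0 0.05 0.02 1.7 0 0 0" --pt "0 0.05 0.02 1.7 0 0 0" --pt "0 0.05 0.02 1.7 0 0 0"

```text
clock: 8.4
tool_pos: [0.6054, 0.1717, 0.0322]
orientation: [180.0, 0.0, 18.5]
force: [-2.4, -0.8, 5.1]
opening: 0.0118
```

Run:
```python
from h import *
o=sensors.get_obs();print(o['clock'],o['tool_pos'],o['orientation'],o['force'],o['moment'],o['opening'])
s=snap('wrist','wr5');f=s['frame']
cv2.imwrite('pics/wr5c.png',cv2.resize(f[150:260,180:330,::-1],None,fx=5,fy=5,interpolation=cv2.INTER_CUBIC))
```

```text
8.4 [0.60540728 0.17171709 0.03216514] [1.79990197e+02 6.95594245e-03 1.85296638e+01] [-2.38536981 -0.78065498  5.10294935] [-0.28174442  0.95519024  0.04560485] 0.011813072395558509
```

View pics/wr5c.png

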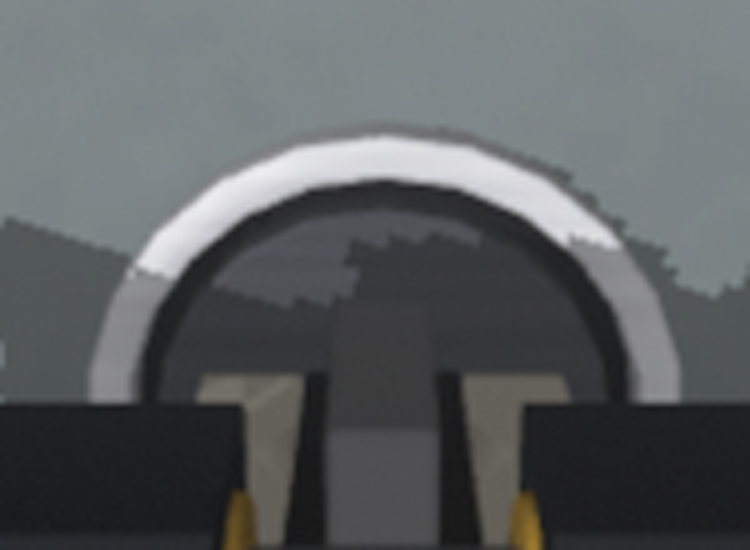

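>>> move_arm --pt "2 0 0 0 0 0 0" --pt "5 0 0 0 0 0 0" --pt "5 0 0 0 0 0 0" --pt "5 0 0 0 0 0 0" --pt "5 0 0 -3 0 0 0" --pt "5 0 0 -7 0 0 0" --pt "5 -2 0 -11 0 0 0" --pt "5 -6 0 -13 0 0 0"

```text
clock: 9.45
tool_pos: [0.5497, 0.1533, 0.1635]
orientation: [-180.0, -0.2, 18.5]
force: [-0.3, 0.5, -0.3]
opening: 0.0502
```

Run:
```python
from h import *
o=sensors.get_obs();print(o['clock'],o['tool_pos'],o['orientation'],o['force'],o['opening'])
s=snap('wrist','wr6')
```

```text
9.45 [0.54970083 0.15330957 0.16352627] [-1.79988346e+02 -1.73054470e-01  1.85234152e+01] [-0.27986804  0.52883263 -0.29965617] 0.050155277844039454
```

View pics/wr6.png

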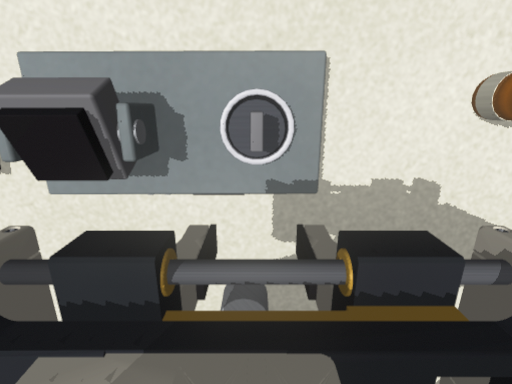

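>>> move_arm --pt "5 0 -3 -2 0 0 0" --pt "5 0 -6 -4 0 0 0" --pt "5 0 -9 -6 0 0 0" --pt "5 0 -12 -8 0 0 0" --pt "5 0 -14 -8 0 0 0" --pt "5 0 -14 -8 0 0 0" --pt "5 0 -14 -8 0 0 0" --pt "5 0 -14 -8 0 0 0"

```text
clock: 10.5
tool_pos: [0.5042, 0.2847, 0.2409]
orientation: [180.0, 0.1, 18.5]
force: [-0.1, 0.9, -1.0]
opening: 0.0497
```

Run:
```python
from h import *
o=sensors.get_obs();print(o['clock'],o['tool_pos'],o['orientation'],o['force'],o['opening'])
s=snap('wrist','wr7')
```

```text
10.5 [0.50423632 0.28467754 0.24094797] [1.79967532e+02 5.77534366e-02 1.84711319e+01] [-0.1280203   0.8663964  -1.04035219] 0.049697987759174084
```

View pics/wr7.png

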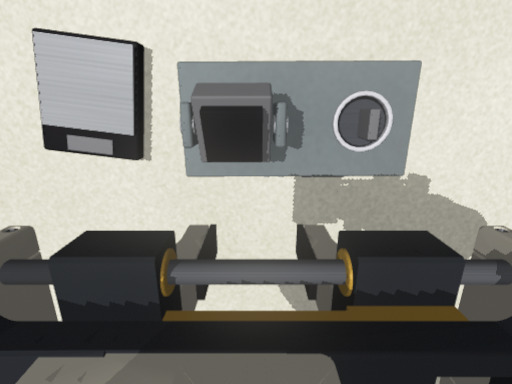

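Run:
```python
from h import *
a=ld('wr7')['frame'][70:175,175:300,::-1]; a=cv2.resize(a,None,fx=6,fy=6,interpolation=cv2.INTER_CUBIC)
cv2.imwrite('pics/a.png',cv2.convertScaleAbs(a,alpha=1.8,beta=0)[:600])
b=ld('wr6')['frame'][70:190,0:150,::-1]; b=cv2.resize(b,None,fx=5,fy=5,interpolation=cv2.INTER_CUBIC)
cv2.imwrite('pics/b.png',cv2.convertScaleAbs(b,alpha=1.8,beta=0))
c=ld('side0')['frame'][115:170,215:270,::-1]; c=cv2.resize(c,None,fx=10,fy=10,interpolation=cv2.INTER_CUBIC)
cv2.imwrite('pics/c.png',cv2.convertScaleAbs(c,alpha=1.8,beta=0))
```

```text
(no output)
```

View pics/a.png

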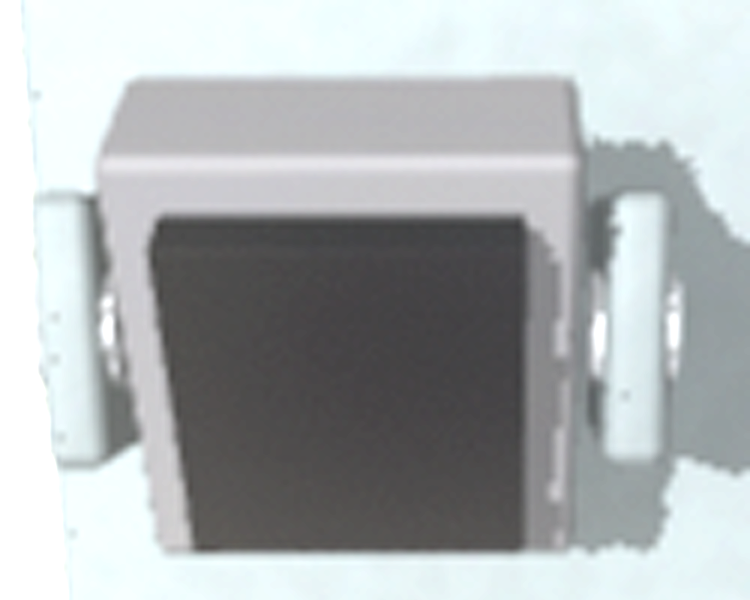

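View pics/b.png

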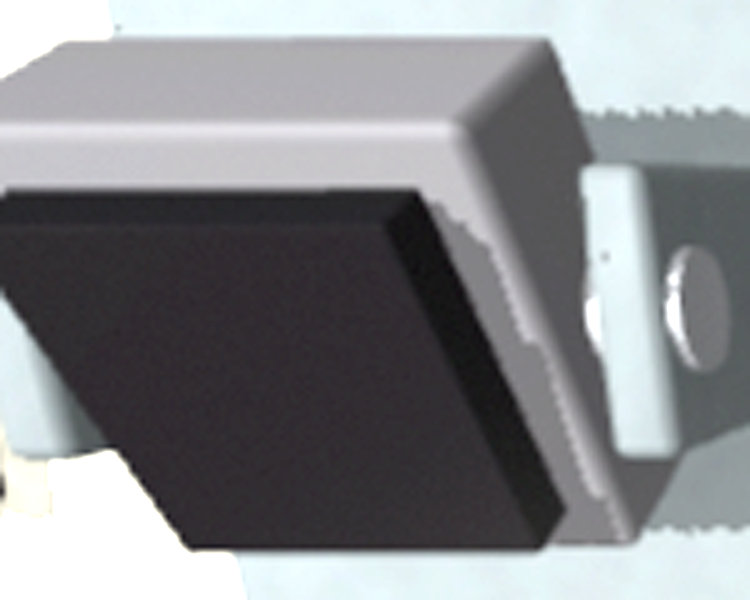

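View pics/c.png

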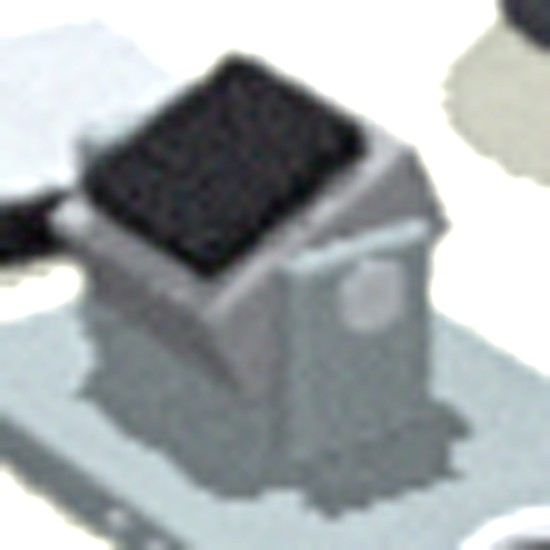

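```bash
cat > face.py <<'E'
from h import *
from scipy.optimize import least_squares
A=ld('wr7');B=ld('wr6')
ua=np.array([(152,252),(525,245),(525,548),(190,548)])/6+[175,70]
ub=np.array([(388,228),(541,548),(190,548)])/5+[0,70]
T=tri(A,ua[1:],B,ub);print('TR,BR,BL',T.round(4))
up=T[0]-T[1];lv=T[2]-T[1];print('len',np.linalg.norm(up[:3]),np.linalg.norm(lv[:3]))
print('slope',np.degrees(np.arctan2(up[2],np.hypot(*up[:2]))),'yaw up',np.degrees(np.arctan2(up[1],up[0])),'yaw level',np.degrees(np.arctan2(lv[1],lv[0]))-90)
h=.032
L=np.array([(h,h,0),(h,-h,0),(-h,-h,0),(-h,h,0)])
def pose(v):
    hx,hy,yaw,th=v; Rz=Ro.from_euler('z',yaw).as_matrix()
    n=np.array([-np.sin(th),0,np.cos(th)]);x=np.array([np.cos(th),0,np.sin(th)])
    F=Rz@np.c_[x,[0,1,0],n]; return np.array([hx,hy,.07])+F[:,2]*.03,F
def res(v):
    c,F=pose(v);X=c+L@F.T
    return np.r_[(proj(A,X)-ua).ravel(),(proj(B,X[1:])-ub).ravel()]
r=least_squares(res,[.55,.32,.325,.45]);c,F=pose(r.x)
print('fit hinge',r.x[:2],'yaw,slope',np.degrees(r.x[2:]),'c',c,'\n',r.fun.round(1))
for S,u,l in((A,ua,L),):
    k=cv2.solvePnP(l,u,np.array(S['camera_matrix']),np.array(S['dist_coeffs']),flags=cv2.SOLVEPNP_IPPE)
    Rw=np.array(S['R']).T@cv2.Rodrigues(k[1])[0];print('pnp',np.array(S['R']).T@(k[2].ravel()-S['t']),'n',Rw[:,2],'slope',np.degrees(np.arccos(Rw[2,2])))
# base corners from wr7 : predicted hinge x on reader centre
N=np.array([.6050,.1710]);y=np.array([-np.sin(r.x[2]),np.cos(r.x[2])]);print('nest+165',N+.165*y)
E
python3 face.py
```

```text
TR,BR,BL [[5.766e-01 3.012e-01 1.096e-01 7.000e-04]
 [5.237e-01 2.825e-01 8.400e-02 1.000e-04]
 [5.023e-01 3.441e-01 8.070e-02 2.000e-04]]
len 0.06162494881958246 0.06524280567413501
slope 24.53340727314073 yaw up 19.439119014496445 yaw level 19.19491966048922
fit hinge [0.55288711 0.32629177] yaw,slope [18.29142799 27.57100499] c [0.53970328 0.32193382 0.09659314] 
 [-1.  -0.9  0.8  0.5 -0.4  0.3  0.5  0.1 -0.6 -0.2  1.   0.3 -0.2  0. ]
pnp [0.53947496 0.32196397 0.09428429] n [-0.43150348 -0.16855977  0.88622365] slope 27.597518163795954
nest+165 [0.55321468 0.32766295]
```

Run:
```python
from h import *
psi=np.radians(18.5)
def sl(S,p,q,n):
    _,d=ray(S,[p,q]);m=np.cross(d[0],d[1]);
    a=m[0]*np.cos(psi)+m[1]*np.sin(psi); th=np.degrees(np.arctan(-a/m[2]));print(n,th.round(1))
C=lambda p:(p[0]/10+215,p[1]/10+115)
A_=lambda p:(p[0]/6+175,p[1]/6+70)
B_=lambda p:(p[0]/5,p[1]/5+70)
D_=lambda p:(p[0]/2.3,p[1]/2.3+20)
s=ld('side0')
sl(s,C((88,180)),C((225,60)),'side far edge')
sl(s,C((210,275)),C((365,145)),'side near edge')
sl(s,C((215,310)),C((405,150)),'side head edge')
a=ld('wr7');sl(a,A_((155,260)),A_((190,545)),'a left');sl(a,A_((525,250)),A_((525,545)),'a right');sl(a,A_((100,175)),A_((160,530)),'a head l')
b=ld('wr6');sl(b,B_((388,228)),B_((541,548)),'b right');sl(b,B_((418,192)),B_((565,510)),'b right lower');sl(b,B_((470,125)),B_((633,540)),'b head');sl(b,B_((0,290)),B_((185,542)),'b left')
d=ld('wr3');sl(d,D_((148,158)),D_((222,332)),'d');sl(d,D_((165,158)),D_((238,318)),'d2');sl(d,D_((185,125)),D_((272,330)),'dhead')
# top edge lines on far edge check yaw of reader
for nm,u in(('wr7far',[(183,62),(418,61)]),('near',[(190,177),(405,178)])):
    P=onz(a,u,.02);e=P[0]-P[1];print(nm,np.degrees(np.arctan2(e[1],e[0]))-90)
```

```text
side far edge 27.8
side near edge 25.7
side head edge 25.8
a left 19.3
a right -17.0
a head l 26.4
b right 25.9
b right lower 26.6
b head 24.2
b left 27.1
d 21.3
d2 25.4
dhead 25.8
wr7far 18.696486111978984
near 18.220403343872903
```

Run:
```python
from h import *
print(cmd([.5045,.2847,.2415],RE([180,0,18.5]),[.632,-.202,.18],RE([180,0,39])))
```

```text
(array([-3.35, 50.2 ,  6.15]), array([-0.   ,  0.   , -0.358]))
```

>>> move_arm --pt "6 -0.3 6 0 0 0 -0.04" --pt "6 -0.7 12 0 0 0 -0.08" --pt "6 -1.1 18 0 0 0 -0.12" --pt "6 -1.5 24 0 0 0 -0.16" --pt "6 -1.9 30 1 0 0 -0.2" --pt "6 -2.3 36 2.5 0 0 -0.25" --pt "6 -2.8 42 4 0 0 -0.3" --pt "6 -3.3 48 5.2 0 0 -0.36"

```text
clock: 11.55
tool_pos: [0.6253, -0.1826, 0.1888]
orientation: [-180.0, 0.0, 39.2]
force: [2.5, 0.4, 1.0]
opening: 0.06
```

>>> move_arm --pt "6 1 2 1 0 0 0" --pt "6 1 2 1 0 0 0" --pt "6 1 2 1 0 0 0" --pt "6 1 2 1 0 0 0" --pt "6 1 2 1 0 0 0" --pt "6 1 2 1 0 0 0" --pt "6 1 2 1 0 0 0" --pt "6 1 2 1 0 0 0"

```text
clock: 12.55
tool_pos: [0.6457, -0.1892, 0.1796]
orientation: [180.0, -0.0, 39.2]
force: [-0.1, -0.4, -0.3]
opening: 0.0602
```

Run:
```python
from h import *
o=sensors.get_obs();print(o['clock'],o['tool_pos'],o['orientation'],o['force'],o['opening'],o['joint_pos'].round(1))
s=snap('wrist','wr8')
```

```text
12.55 [ 0.64573131 -0.18919421  0.17964393] [ 1.79996724e+02 -3.78639328e-03  3.91505269e+01] [-0.13095506 -0.3741412  -0.25373127] 0.06024276518475717 [  0.2  22.1  -3.3   0.  -64.6 128.9]
```

View pics/wr8.png

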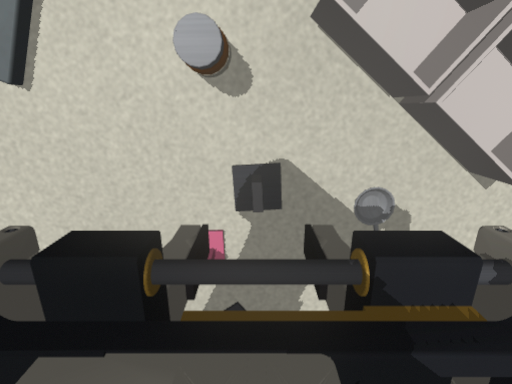

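Large dark square at about (257,187), fin top about (257,197); pink one at (217,245) and small one at (236,307) stay clear. Measure it.

Run:
```python
from h import *
s=ld('wr8');f=s['frame']
cv2.imwrite('pics/wr8c.png',cv2.convertScaleAbs(cv2.resize(f[155:220,220:295,::-1],None,fx=9,fy=9,interpolation=cv2.INTER_CUBIC),alpha=1.5))
```

```text
(no output)
```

View pics/wr8c.png

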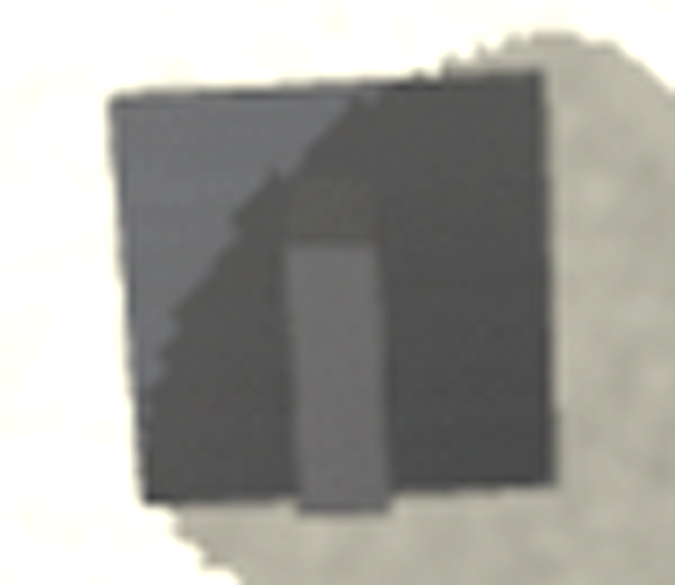

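Run:
```python
from h import *
s=ld('wr8');p0=np.array([.64573,-.18919,.17964]);R=RE([180,0,39.15])
for q,z in(([(108,97),(543,75),(555,487),(145,500)],.006),([(287,247),(378,243),(390,510),(300,513)],.044)):
    P=onz(s,np.array(q)/9+[220,155],z);d=(P[0]+P[1]-P[2]-P[3])[:2]
    print(P.mean(0).round(4),'len',[np.linalg.norm(P[i]-P[i-1]).round(4) for i in range(4)],'yaw',np.degrees(np.arctan2(d[1],d[0])).round(2),'toolframe',(R.T@(P.mean(0)-p0)*100).round(2))
```

```text
[ 0.6324 -0.2029  0.006 ] len [np.float64(0.0587), np.float64(0.0591), np.float64(0.0597), np.float64(0.0585)] yaw 42.58 toolframe [-1.9   0.22 17.36]
[ 0.6324 -0.2029  0.044 ] len [np.float64(0.0349), np.float64(0.0112), np.float64(0.035), np.float64(0.0114)] yaw 41.82 toolframe [-1.9   0.22 13.56]
```

>>> move_arm --pt "6 -1.9 0.15 4 0 0 -0.053" --pt "6 -1.9 0.15 8 0 0 -0.053" --pt "6 -1.9 0.15 12 0 0 -0.053" --pt "6 -1.9 0.15 15.5 0 0 -0.053" --pt "6 -1.9 0.15 16.8 0 0 -0.053" --pt "4 -1.9 0.15 16.8 0 0 -0.053" --pt "2 -1.9 0.15 16.8 0 0 -0.053" --pt "0 -1.9 0.15 16.8 0 0 -0.053"

```text
clock: 13.6
tool_pos: [0.633, -0.2025, 0.0132]
orientation: [179.9, -0.1, 42.2]
force: [0.2, -0.9, -0.2]
opening: 0.0353
```

>>> move_arm --pt "0 0 0 0 0 0 0" --pt "0 0 0 0 0 0 0" --pt "0 0 0 0 0 0 0" --pt "0 0 0 0 0 0 0" --pt "0 0 0 0 0 0 0" --pt "0 0 0 0 0 0 0" --pt "0 0 0 0 0 0 0" --pt "0 0 0 0 0 0 0"

```text
clock: 14.6
tool_pos: [0.6321, -0.2024, 0.0119]
orientation: [180.0, -0.0, 42.2]
force: [-1.7, 0.4, 5.8]
opening: 0.0117
```

Run:
```python
from h import *
o=sensors.get_obs();print(o['clock'],o['tool_pos'],o['orientation'],o['force'],o['opening'],o['joint_pos'].round(1))
```

```text
14.6 [ 0.6320946  -0.20243483  0.01194178] [ 1.79983130e+02 -1.15673672e-02  4.21881331e+01] [-1.74056208  0.38516553  5.82782573] 0.01165838041593469 [ -1.   30.6 -14.2   0.  -45.2 133.1]
```

>>> move_arm --pt "0 0 0 -3 0 0 0" --pt "0 0 0 -7 0 0 0" --pt "0 0 0 -12 0 0 0" --pt "0 0 0 -16 0 0 0" --pt "0 0 0 -18 0 0 0" --pt "0 0 0 -18 0 0 0" --pt "0 0 0 -18 0 0 0" --pt "0 0 0 -18 0 0 0"

```text
clock: 15.6
tool_pos: [0.6312, -0.2023, 0.1898]
orientation: [-179.9, 0.1, 42.2]
force: [-0.1, -0.7, -0.9]
opening: 0.0121
```

Run:
```python
from h import *
o=sensors.get_obs();print(o['clock'],o['tool_pos'],o['orientation'],o['force'],o['opening'],o['joint_pos'].round(1))
s=snap('wrist','wr9')
f=s['frame']
cv2.imwrite('pics/wr9c.png',cv2.resize(f[150:260,180:330,::-1],None,fx=5,fy=5,interpolation=cv2.INTER_CUBIC))
th,psi=np.radians(26.3),np.radians(18.5)
Rz=Ro.from_euler('z',psi).as_matrix()
x=Rz@[np.cos(th),0,np.sin(th)];y=Rz@[0,1,0];n=Rz@[-np.sin(th),0,np.cos(th)]
c=np.array([.5530,.3269,.07])+.03*n;print('c',c,'n',n)
F=np.c_[x,-y,-n]
np.save('F.npy',F)
t=c+n*(.0119+.05); print('hover',t)
print(cmd(o['tool_pos'],RE(o['orientation']),t,F))
w=[.50,.25,.27];print(cmd(o['tool_pos'],RE(o['orientation']),w,F))
```

```text
15.6 [ 0.63123591 -0.2023192   0.18980501] [-1.79884749e+02  9.96311119e-02  4.21736371e+01] [-0.08311772 -0.71698949 -0.89510748] 0.012118165852156602 [ -1.   20.8  -3.8  -0.  -65.5 133.1]
c [0.54039475 0.32268234 0.09689459] n [-0.42017489 -0.14058855  0.89648643]
hover [0.51438593 0.31397991 0.1523871 ]
(array([ 26.01, -46.1 ,   3.79]), array([-0.096,  0.455,  0.406]))
(array([ 20.63, -42.35,  -7.97]), array([-0.096,  0.455,  0.406]))
```

View pics/wr9c.png

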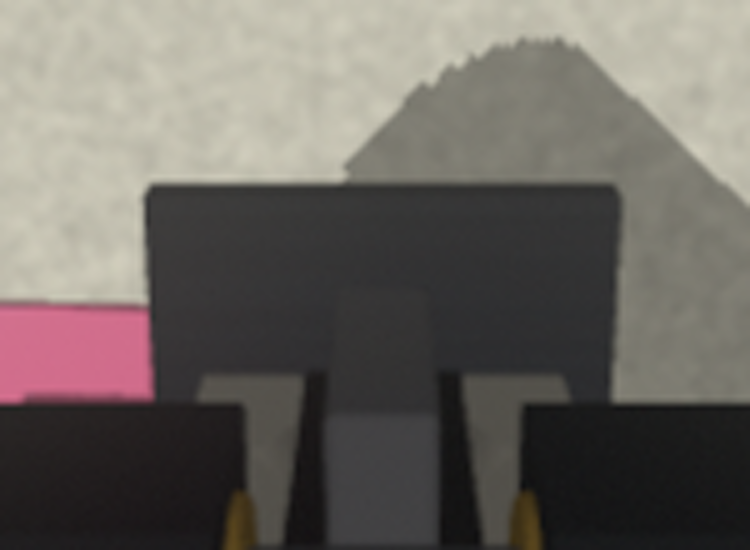

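>>> move_arm --pt "0 2.6 -5.3 -1 -0.01 0.05 0.05" --pt "0 5.2 -10.6 -2 -0.02 0.1 0.1" --pt "0 7.8 -15.9 -3 -0.036 0.17 0.15" --pt "0 10.3 -21.2 -4 -0.048 0.23 0.2" --pt "0 12.9 -26.5 -5 -0.06 0.285 0.25" --pt "0 15.5 -31.8 -6 -0.072 0.34 0.3" --pt "0 18.0 -37.1 -7 -0.084 0.4 0.355" --pt "0 20.6 -42.3 -8 -0.096 0.455 0.406"

```text
clock: 16.65
tool_pos: [0.5055, 0.2332, 0.2689]
orientation: [179.7, -25.8, 19.2]
force: [1.5, -1.6, -0.1]
opening: 0.012
```

Run:
```python
from h import *
o=sensors.get_obs();print(o['clock'],o['tool_pos'],o['orientation'],o['force'],o['opening'],o['joint_pos'].round(1))
F=np.load('F.npy');print(Ro.from_matrix(F).as_euler('xyz',degrees=True))
# commanded pose estimate
R0=RE([180,0,42.18]);p0=np.array([.6313,-.2024,.1905])
pc=p0+R0@np.array([.206,-.423,-.08]);Rc=R0@Ro.from_rotvec([-0.096,0.455,0.406]).as_matrix();print('cmd',pc)
n=-F[:,2];c=np.array([.54039,.32268,.09689])
print(cmd(pc,Rc,c+n*(.0119+.05),F))
s=ld('wr9');p0=np.array([.63124,-.20232,.18981]);R=RE([-179.885,.1,42.17])
q=np.array([(150,185),(382,184),(618,186)])/5+[180,150]
for dz in(-.0119,-.0059):print(((onz(s,q,p0[2]+dz)-p0)@R*1000).round(1))
```

```text
16.65 [0.50548278 0.23321246 0.26887128] [179.66097456 -25.75774328  19.17535995] [ 1.54091398 -1.63247946 -0.14162149] 0.011992996123628311 [ 53.8  -7.6 -40.4  24.1 -38.2  38.7]
[180.  -26.3  18.5]
cmd [0.49992563 0.24938067 0.2705    ]
(array([-2.2 , -5.67, 12.1 ]), array([ 0.001, -0.003,  0.   ]))
[[ 28.8 -29.1  11.9]
 [ 29.    0.6  11.8]
 [ 28.8  30.9  11.8]]
[[ 30.6 -28.1   5.9]
 [ 30.7   0.6   5.8]
 [ 30.5  29.8   5.8]]
```

>>> move_arm --pt "0 0 -1 1 0 0 0" --pt "0 -0.5 -3 4 0 0 0" --pt "0 -1.5 -5 7.5 0 0 0" --pt "0 -2.2 -5.7 10.5 0 -0.003 0" --pt "0 -2.2 -5.7 12.1 0 -0.003 0" --pt "0 -2.2 -5.7 12.1 0 -0.003 0" --pt "0 -2.2 -5.7 12.1 0 -0.003 0" --pt "0 -2.2 -5.7 12.1 0 -0.003 0"

```text
clock: 17.65
tool_pos: [0.5194, 0.2955, 0.1507]
orientation: [179.6, -25.5, 19.2]
force: [-0.6, -1.0, -0.7]
opening: 0.0119
```

Run:
```python
from h import *
o=sensors.get_obs();print(o['clock'],o['tool_pos'],o['orientation'],o['force'],o['opening'],o['joint_pos'].round(1))
snap('wrist','wr10');s=snap('side','si10')['frame'];t=snap('top','to10')['frame']
cv2.imwrite('pics/si10c.png',cv2.resize(s[70:200,180:310,::-1],None,fx=4.6,fy=4.6,interpolation=cv2.INTER_CUBIC))
F=np.load('F.npy');p=o['tool_pos'];R=RE(o['orientation'])
c=np.array([.54039,.32268,.09689]);print('rel face',((p-c)@np.c_[F[:,0],-F[:,1],-F[:,2]]*1000).round(1),'rot err',np.degrees(Ro.from_matrix(R.T@F).as_rotvec()))
```

```text
17.65 [0.51940287 0.29545672 0.15066765] [179.6276659  -25.54714596  19.20348245] [-0.60888032 -0.96311119 -0.68645898] 0.011920738653076317 [ 49.9   4.2 -52.6  50.5 -17.   12.5]
rel face [ -1.8 -19.2  60.9] rot err [0.06478002 0.75078395 0.63514327]
```

View pics/wr10.png

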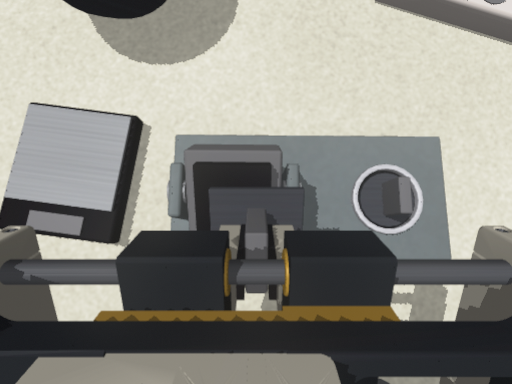

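View pics/si10c.png

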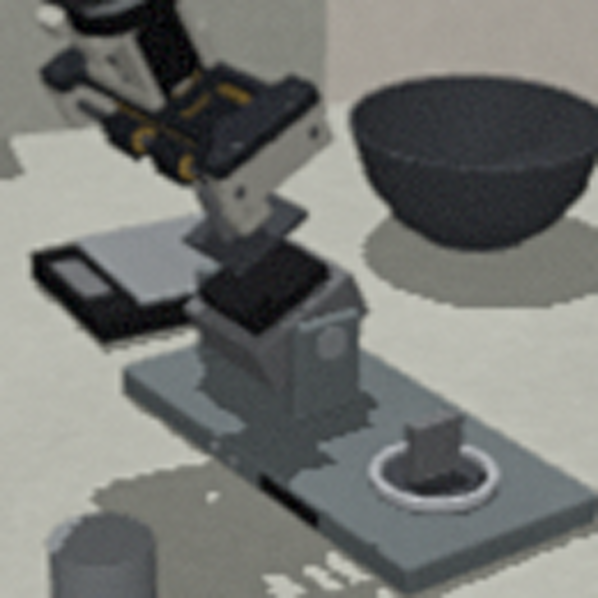

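Run:
```python
from h import *
o=sensors.get_obs();F=np.load('F.npy')
c=np.array([.54039,.32268,.09689]);n=-F[:,2]
print(cmd(o['tool_pos'],RE(o['orientation']),c+n*(.0119+.05),F))
f=ld('wr10')['frame'][130:250,160:320,::-1]
cv2.imwrite('pics/wr10c.png',cv2.convertScaleAbs(cv2.resize(f,None,fx=4.9,fy=4.9,interpolation=cv2.INTER_CUBIC),alpha=1.6))
```

```text
(array([ 0.23, -1.89, -0.12]), array([0.001, 0.013, 0.012]))
```

View pics/wr10c.png

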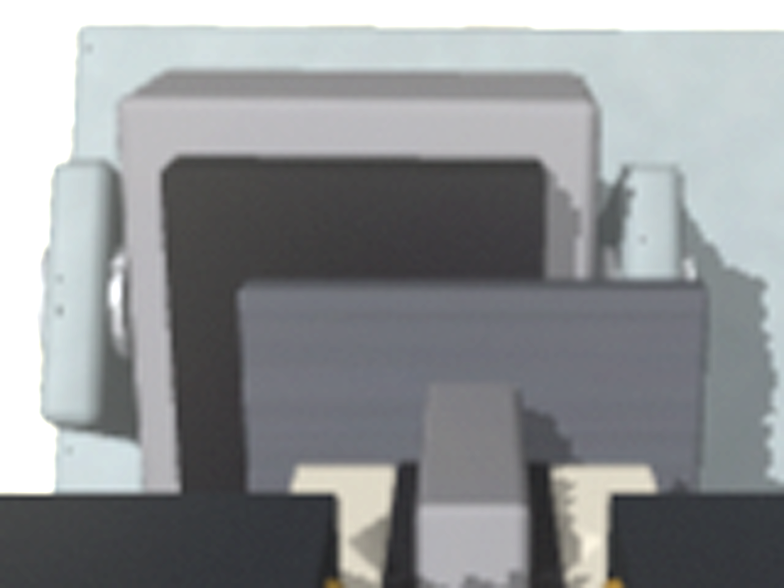

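>>> move_arm --pt "0 0.1 -0.9 0 0 0.01 0.01" --pt "0 0.23 -1.9 -0.1 0 0.013 0.012" --pt "0 0.23 -1.9 -0.1 0 0.013 0.012" --pt "0 0.23 -1.9 1 0 0.013 0.012" --pt "0 0.23 -1.9 2 0 0.013 0.012" --pt "0 0.23 -1.9 3 0 0.013 0.012" --pt "0 0.23 -1.9 3 0 0.013 0.012" --pt "0 0.23 -1.9 3 0 0.013 0.012"

```text
clock: 18.8
tool_pos: [0.5276, 0.3173, 0.1237]
orientation: [179.9, -26.2, 18.4]
force: [0.3, 0.1, -0.2]
opening: 0.0119
```

```bash
cat > st.py <<'E'
from h import *
import sys
tag=sys.argv[1]
o=sensors.get_obs();print(o['clock'],o['tool_pos'],o['orientation'],o['opening'],o['joint_pos'].round(1))
F=np.load('F.npy');p=o['tool_pos'];R=RE(o['orientation'])
c=np.array([.54039,.32268,.09689]);G=np.c_[F[:,0],-F[:,1],-F[:,2]]
print('rel face',((p-c)@G*1000).round(1),'rot err',np.degrees(Ro.from_matrix(R.T@F).as_rotvec()).round(2),'force in face axes',(o['force']@G).round(2),'mom',(o['moment']@G).round(2))
w=snap('wrist','wr'+tag)['frame'];s=snap('side','si'+tag)['frame']
cv2.imwrite(f'pics/wr{tag}c.png',cv2.convertScaleAbs(cv2.resize(w[110:250,160:320,::-1],None,fx=4.2,fy=4.2,interpolation=cv2.INTER_CUBIC),alpha=1.6))
cv2.imwrite(f'pics/si{tag}c.png',cv2.convertScaleAbs(cv2.resize(s[100:180,200:280,::-1],None,fx=7,fy=7,interpolation=cv2.INTER_CUBIC),alpha=1.6))
E
python3 st.py 11
```

```text
18.8 [0.52756866 0.31728429 0.12373754] [179.91164851 -26.2305028   18.39419634] 0.011936035234145475 [ 39.7   7.5 -56.3  80.4  -9.5  -9.6]
rel face [-0.5 -1.  30.2] rot err [ 0.14  0.07 -0.09] force in face axes [ 0.18  0.   -0.31] mom [0.   1.58 0.  ]
```

View pics/wr11c.png

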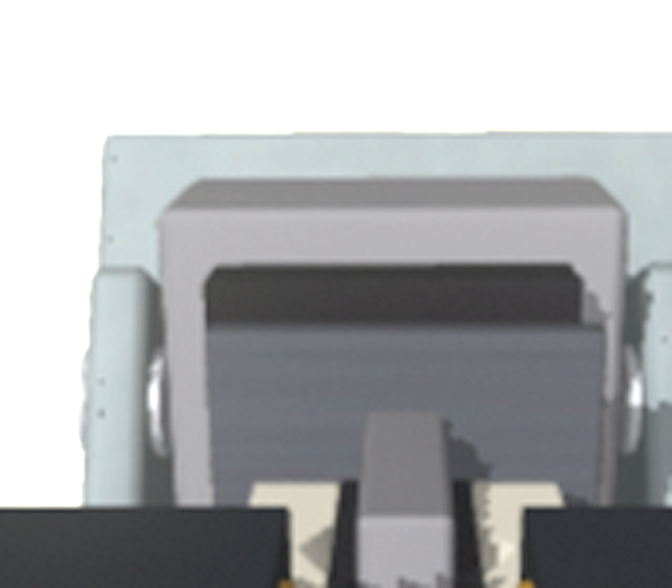

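View pics/si11c.png

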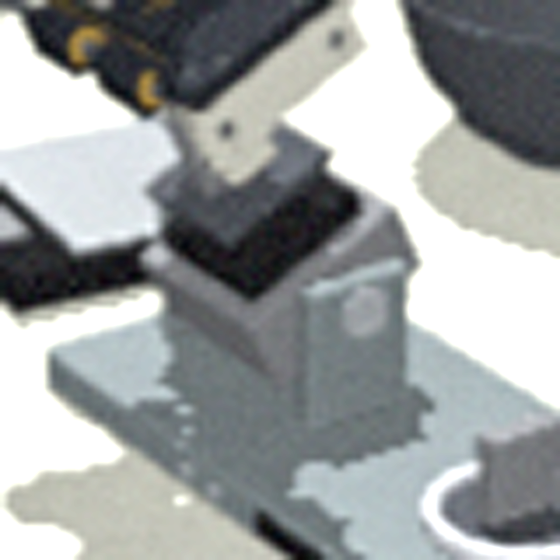

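```bash
cat > kin.py <<'E'
from h import *
from scipy.optimize import least_squares
D=[([83.2005,20.593,.6354,-.02,-70.136,-16.507],[.26689,.61947,.22561]),
([35.2518,12.6532,-19.8644,0,-57.486,73.265],[.53753,.14504,.15854]),
([.2,22.1,-3.3,0,-64.6,128.9],[.64573,-.18919,.17964]),
([-1,30.6,-14.2,0,-45.2,133.1],[.63209,-.20243,.01194]),
([-1,20.8,-3.8,0,-65.5,133.1],[.63124,-.20232,.18981]),
([53.8,-7.6,-40.4,24.1,-38.2,38.7],[.50548,.23321,.26887]),
([49.9,4.2,-52.6,50.5,-17.0,12.5],[.51940,.29546,.15067])]
o=sensors.get_obs();D.append((list(o['joint_pos']),list(o['tool_pos'])))
E=[None]*7+[o['orientation']]; E[6]=[179.628,-25.547,19.203];E[5]=[179.66,-25.758,19.175];E[1]=[180,0,18.517];E[0]=[179.9,0,-23.31]
r_=lambda ax,a:Ro.from_euler(ax,a,degrees=True).as_matrix()
SG=-1
def fk(q,v):
    h,a1,L2,e,L4,d6,off=v
    R1=r_('z',q[0]);R2=R1@r_('y',q[1])      # upper arm along z
    p=R1@np.array([a1,off,h])+R2@np.array([0,0,L2])
    R3=R1@r_('y',q[1]-q[2])                  # forearm along x, pitch down
    p=p+R3@np.array([L4,0,e])
    R4=R3@r_('x',SG*q[3])@r_('y',-q[4])      # tool along x
    p=p+R4@np.array([d6,0,0])
    return p,R4@r_('x',SG*q[5]+K)@T0
T0=np.array([[0,0,1],[0,-1,0],[1,0,0]],float) # tool z = link x
K=0
def fit():
    global SG,K
    best=None
    for SG in(1,-1):
        f=lambda v:np.concatenate([fk(q,v)[0]-p for q,p in D])
        r=least_squares(f,[.4,0,.4,0,.4,.2,.19])
        r2=least_squares(f,[.4,0,.4,0,.4,.2,-.19]); r=min(r,r2,key=lambda z:z.cost)
        if best is None or r.cost<best[0]:best=(r.cost,r.x,SG,r.fun)
    SG=best[2];v=best[1]
    ks=[]
    for (q,p),e in zip(D,E):
        if e is None: continue
        K=0;A=fk(q,v)[1];d=Ro.from_matrix(A.T@RE(e)).as_rotvec();ks.append(np.degrees(d))
    return v,best,ks
v,best,ks=fit()
if __name__=='__main__':
    print(v.round(4),'SG',SG,'res mm',np.abs(best[3].reshape(-1,3)*1000).max(1).round(1));print(np.array(ks).round(2))
E
python3 kin.py
```

```text
[ 0.0716  0.2235  0.4919  0.072   0.2169  0.3156 -0.1657] SG -1 res mm [ 28.5  38.7  25.7  65.6  25.7  50.8  23.7 114.9]
[[ 0.000e+00 -1.000e-02  9.000e+01]
 [-0.000e+00  0.000e+00  9.000e+01]
 [ 6.000e-02 -3.000e-02  8.998e+01]
 [ 0.000e+00 -4.000e-02  8.995e+01]
 [ 0.000e+00 -0.000e+00  9.000e+01]]
```

```bash
cat > kin2.py <<'E'
import kin; from kin import *
kin.SG=-1
def fk2(q,v):
    a1,off,h,ux,uz,L4,e,d6,ty,tz,bx,by=v
    R1=r_('z',q[0]);R2=R1@r_('y',q[1]);R3=R1@r_('y',q[1]-q[2]);R4=R3@r_('x',-q[3])@r_('y',-q[4])
    p=np.array([bx,by,0])+R1@np.array([a1,off,h])+R2@np.array([ux,0,uz])+R3@np.array([L4,0,e])+R4@np.array([d6,ty,tz])
    return p,R4@r_('x',-q[5])@T0@r_('z',90)
def fit2():
    f=lambda v:np.r_[np.concatenate([fk2(q,v)[0]-p for q,p in D])*1000,(v-x0)*.3]
    best=None
    for o in(.19,-.19):
        x0=np.array([0,o,.4,0,.4,.4,0,.2,0,0,0,0.]);r=least_squares(f,x0)
        if best is None or r.cost<best.cost:best=r
    return best
b=fit2();v2=b.x
if __name__=='__main__': print(v2.round(4),'res',np.abs(b.fun[:len(D)*3].reshape(-1,3)).max(1).round(1))
E
python3 kin2.py
```

```text
[ 1.200e-03  2.000e-04  1.978e-01 -7.000e-04  6.012e-01  4.633e-01
 -1.000e-04  3.770e-01 -1.917e-01 -2.000e-04  3.000e-04  1.000e-04] res [0.1 0.3 0.3 0.2 0.3 0.2 0.2 0.1]
```

```bash
cat > ik.py <<'E'
from kin2 import *
LO=[-176.03,-82.01,-58.28,-173.87,-174.79,-173.66];HI=[176.03,121.73,71.71,95.51,-.11,173.66]
def ik(p,R,q0,lim=False):
    f=lambda q:np.r_[(fk2(q,v2)[0]-p)*1000,Ro.from_matrix(R.T@fk2(q,v2)[1]).as_rotvec()*300]
    r=least_squares(f,q0,bounds=([-400]*6,[400]*6) if not lim else (LO,HI),x_scale=[10]*6); return r.x,np.abs(r.fun).max()
F=np.load('F.npy');c=np.array([.54039,.32268,.09689]);n=-F[:,2]
if __name__=='__main__':
    q=o['joint_pos']
    for d in(30,25,20,15,10,7):
        q,e=ik(c+n*d/1000,F,q);print(d,q.round(1),round(e,2))
    # sweeps: tool tilted relative to slide about jaw (face y) by alpha; grasp pt stays .028 above underside
    for ang in (0,90,180,270):
      for al in (-20,-15,-10,-5,0,5,10,15,20):
        S=F@r_('z',ang)           # slide frame w/ tool aligned
        R=S@r_('y',al)
        out=[]
        for d in (30,-4):
            g=c+n*(.031+d/1000); p=g+R[:,2]*.019
            bq=None
            for seed in ([50,10,-40,40,-30,0],[40,10,-30,-60,-30,60],[30,10,-40,60,-20,-60],[45,5,-50,-120,-30,-90],[45,5,-50,0,-30,120],[50,-10,-40,60,-40,-120]):
                try:qq,e=ik(p,R,seed,True)
                except Exception as ex: continue
                if bq is None or e<bq[1]:bq=(qq,e)
            out.append((bq[0].round(0),round(bq[1],1)))
        if all(x[1]<.5 for x in out): print(ang,al,out)
E
python3 ik.py
```

```text
30 [ 39.3   7.5 -56.3  81.4  -9.2 -10.1] 0.0
25 [ 36.5   8.  -56.5  87.9  -7.9 -14.2] 0.0
20 [ 33.4   8.6 -56.5  95.2  -6.6 -18.6] 0.0
15 [ 30.1   9.1 -56.2 103.1  -5.2 -23.5] 0.0
10 [ 26.7   9.8 -55.6 111.4  -3.9 -28.8] 0.0
7 [ 24.7  10.1 -55.1 116.5  -3.1 -32.1] 0.0
0 -20 [(array([ 52.,  15., -23.,   5., -47.,  53.]), np.float64(0.0)), (array([ 51.,  18., -23.,   5., -44.,  54.]), np.float64(0.0))]
0 -15 [(array([ 54.,  13., -29.,  10., -40.,  47.]), np.float64(0.0)), (array([ 53.,  16., -29.,  11., -36.,  47.]), np.float64(0.0))]
0 -10 [(array([ 55.,  10., -36.,  19., -32.,  39.]), np.float64(0.0)), (array([ 54.,  14., -37.,  21., -27.,  37.]), np.float64(0.0))]
0 -5 [(array([ 54.,   8., -45.,  33., -23.,  25.]), np.float64(0.0)), (array([ 51.,  12., -48.,  43., -17.,  18.]), np.float64(0.0))]
90 -20 [(array([ 44.,   8., -31., -21., -21.,  -4.]), np.float64(0.0)), (array([ 42.,  12., -29., -25., -20.,   3.]), np.float64(0.0))]
90 -15 [(array([ 50.,   7., -40.,   1., -14., -29.]), np.float64(0.0)), (array([ 49.,  11., -39.,  -2., -10., -25.]), np.float64(0.0))]
90 5 [(array([ 49., 
[... 1116 characters left out ...]
np.float64(0.0))]
270 -20 [(array([ 60.,  13., -49.,  59., -39.,  83.]), np.float64(0.0)), (array([ 57.,  16., -50.,  66., -35.,  78.]), np.float64(0.0))]
270 -15 [(array([ 57.,  11., -51.,  61., -33.,  84.]), np.float64(0.0)), (array([ 53.,  14., -52.,  71., -29.,  78.]), np.float64(0.0))]
270 -10 [(array([ 53.,   9., -52.,  63., -26.,  85.]), np.float64(0.0)), (array([ 47.,  12., -54.,  77., -22.,  76.]), np.float64(0.0))]
270 -5 [(array([ 49.,   7., -54.,  66., -19.,  86.]), np.float64(0.0)), (array([ 40.,  11., -56.,  87., -14.,  73.]), np.float64(0.0))]
270 15 [(array([ 50.,   7., -40.,   1., -14., 151.]), np.float64(0.0)), (array([ 49.,  11., -39.,  -2., -10., 155.]), np.float64(0.0))]
```

Run:
```python
from ik import *
p=o['tool_pos'];R=RE(o['orientation'])
pa=p-R[:,2]*.08;print('retract',pa)
Fl=RE([180,0,18.5])
print('from retract',cmd(pa,R,[.55,-.06,.15],Fl))
for nm,pp,RR in(('above',[.55,-.06,.12],Fl),('down',[.55,-.06,.012],Fl),('tilt',np.array([.55,-.06,.0124])-Fl[:,0]*.004,Fl@r_('y',-12)),('tiltup',[.55,-.06,.15],Fl@r_('y',-12))):
    print(nm,ik(np.array(pp),RR,[10,10,-10,0,-60,90],True))
print(ik(pa,R,o['joint_pos'],True))
```

```text
retract [0.49358211 0.30703176 0.19573687]
from retract (array([-7.65, 36.6 ,  1.37]), array([ 0.001, -0.458, -0.001]))
above (array([ 1.40220092e+01,  1.45979231e+01, -2.30080602e+01,  6.60871726e-15,
       -5.23940167e+01,  9.44779908e+01]), np.float64(3.3306690738754696e-13))
down (array([ 1.40220092e+01,  2.26668599e+01, -2.90779344e+01,  1.18219084e-14,
       -3.82552056e+01,  9.44779908e+01]), np.float64(1.7694179454963432e-13))
tilt (array([ 14.58139836,  28.16815002, -20.7497631 ,   1.01860998,
       -53.05919269,  93.22101369]), np.float64(1.3357370765021415e-13))
tiltup (array([ 14.6084306 ,  19.61912579, -12.74348573,   0.86254197,
       -69.61263941,  93.50628248]), np.float64(2.220446049250313e-13))
(array([ 57.79642725,  -0.51644978, -48.86581482,  39.53211766,
       -26.22736564,  17.16111444]), np.float64(2.1649348980190553e-12))
```

>>> move_arm --pt "0 0 0 -0.7 0 0 0" --pt "0 0 0 -1.6 0 0 0" --pt "0 0 0 -2.8 0 0 0" --pt "0 0 0 -4 0 0 0" --pt "0 0 0 -5.5 0 0 0" --pt "0 0 0 -7 0 0 0" --pt "0 0 0 -8 0 0 0" --pt "0 0 0 -8 0 0 0"

```text
clock: 19.9
tool_pos: [0.4929, 0.3079, 0.1962]
orientation: [-180.0, -26.3, 18.5]
force: [0.0, -0.5, -1.4]
opening: 0.0119
```

>>> move_arm --pt "0 0 3 0 0 -0.05 0" --pt "0 -1.2 8 0 0 -0.12 0" --pt "0 -2.4 13 0.2 0 -0.18 0" --pt "0 -3.6 18 0.4 0 -0.24 0" --pt "0 -4.8 23 0.6 0 -0.3 0" --pt "0 -6 28 0.9 0 -0.36 0" --pt "0 -7 33 1.2 0 -0.42 0" --pt "0 -7.6 36.6 1.4 0 -0.458 0"

```text
clock: 20.9
tool_pos: [0.5505, -0.0619, 0.1484]
orientation: [180.0, 0.2, 18.4]
force: [0.4, 0.0, -1.0]
opening: 0.0118
```

>>> move_arm --pt "0 0 0 0 0 0 0" --pt "0 0 0 0 0 0 0" --pt "0 0 0 0 0 0 0" --pt "0 0 0 0 0 0 0" --pt "0 0 0 0 0 0 0" --pt "0 0 0 0 0 0 0" --pt "0 0 0 0 0 0 0" --pt "0 0 0 0 0 0 0"

```text
clock: 21.9
tool_pos: [0.5504, -0.0601, 0.1495]
orientation: [179.9, 0.0, 18.4]
force: [0.5, 0.2, -0.7]
opening: 0.0119
```

Run:
```python
from h import *
o=sensors.get_obs();print(o['clock'],o['tool_pos'],o['orientation'],o['force'],o['opening'],o['joint_pos'].round(1))
print(cmd(o['tool_pos'],RE(o['orientation']),[.55,-.06,.0125],RE([180,0,18.5])))
snap('wrist','wr12')
```

```text
21.9 [ 0.55040095 -0.06012772  0.14953533] [1.79916696e+02 2.84662486e-02 1.84278159e+01] [ 0.524024    0.19996877 -0.71909012] 0.011905739526158409 [ 14.1  12.9 -20.9   0.1 -56.2  94.3]
(array([-0.03, -0.04, 13.7 ]), array([ 0.001,  0.   , -0.001]))
```

View pics/wr12.png

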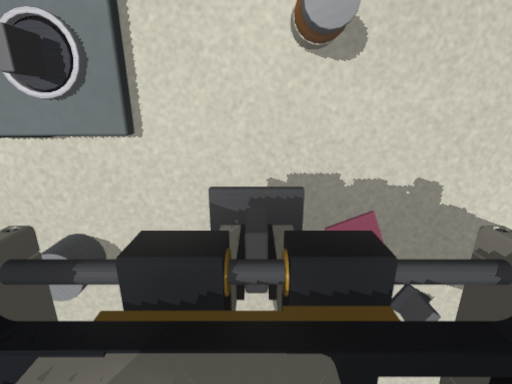

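>>> move_arm --pt "0 0 0 4 0 0 0" --pt "0 0 0 8 0 0 0" --pt "0 0 0 11 0 0 0" --pt "0 0 0 12.8 0 0 0" --pt "0 0 0 13.5 0 0 0" --pt "0 0 0 13.7 0 0 0" --pt "0 0 0 13.7 0 0 0" --pt "0 0 0 13.7 0 0 0"

```text
clock: 22.95
tool_pos: [0.5509, -0.0602, 0.0133]
orientation: [179.9, -0.1, 18.4]
force: [0.5, -0.6, -0.4]
opening: 0.0119
```

>>> move_arm --pt "1.6 0 0 0 0 0 0" --pt "3 0 0 0 0 0 0" --pt "3 0 0 0 0 0 0" --pt "3 -0.2 0 0 0 -0.1 0" --pt "3 -0.4 0 -0.04 0 -0.209 0" --pt "3 -0.4 0 -0.04 0 -0.209 0" --pt "3 -0.4 0 -0.04 0 -0.209 0" --pt "3 -0.4 0 -0.04 0 -0.209 0"

```text
clock: 23.95
tool_pos: [0.546, -0.0618, 0.0131]
orientation: [179.9, 12.0, 18.4]
force: [-0.0, -0.2, -0.7]
opening: 0.0298
```

Run:
```python
from h import *
o=sensors.get_obs();print(o['clock'],o['tool_pos'],o['orientation'],o['force'],o['opening'],o['joint_pos'].round(1))
snap('wrist','wr13');s=snap('side','si13')['frame']
cv2.imwrite('pics/si13c.png',cv2.resize(s[140:260,200:340,::-1],None,fx=5,fy=5,interpolation=cv2.INTER_CUBIC))
```

```text
23.95 [ 0.54604713 -0.06177069  0.01307158] [179.92164678  11.97010013  18.39992781] [-0.04279348 -0.21888735 -0.73355035] 0.029813182497738466 [ 14.6  28.1 -20.8   1.1 -53.1  93.1]
```

View pics/si13c.png

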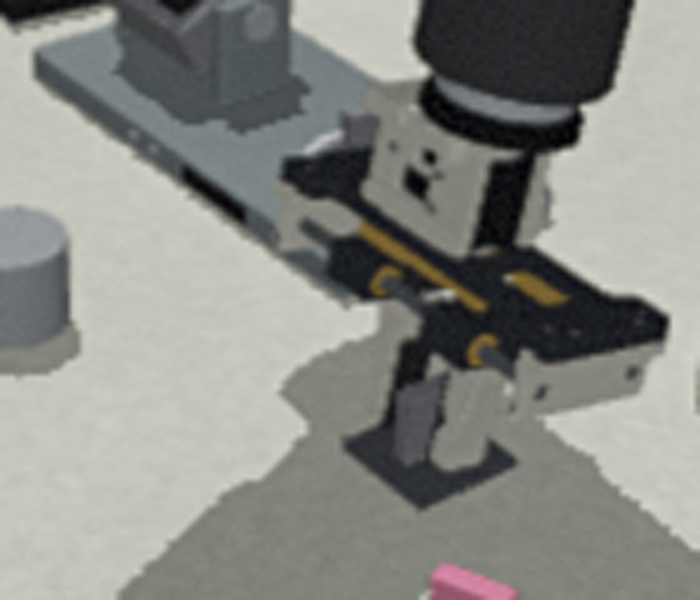

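View pics/wr13.png

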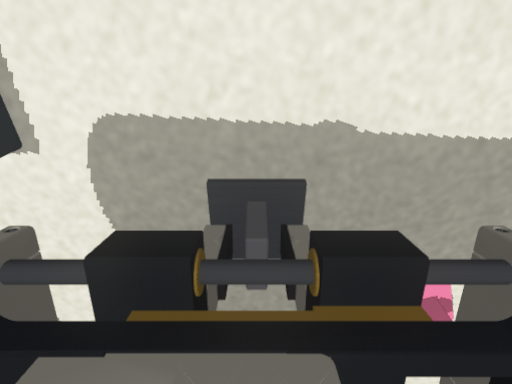

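>>> move_arm --pt "1.5 0 0 0 0 0 0" --pt "0 0 0 0 0 0 0" --pt "0 0 0 0 0 0 0" --pt "0 0 0 0 0 0 0" --pt "0 0 0 0 0 0 0" --pt "0 0 0 0 0 0 0" --pt "0 0 0 0 0 0 0" --pt "0 0 0 0 0 0 0"

```text
clock: 25.05
tool_pos: [0.5466, -0.0616, 0.0131]
orientation: [179.9, 12.0, 18.4]
force: [-0.6, -1.4, 3.1]
opening: 0.0121
```

Run:
```python
from ik import *
print(o['clock'],o['tool_pos'],o['orientation'],o['force'],o['moment'],o['opening'])
Fl=RE([180,0,18.42])
R=RE(o['orientation']);p=o['tool_pos']
# slide frame: x up tool x, z up
S=np.c_[Fl[:,0],-Fl[:,1],-Fl[:,2]];s0=np.array([.5505,-.0601,0])
Rs=R.T@S; ps=R.T@(s0-p); np.savez('hand.npz',Rs=Rs,ps=ps); print('slide in tool mm',ps*1000)
G=np.c_[F[:,0],-F[:,1],n]
q=[54,14,-37,20,-30,40]
for d in(60,50,30,15,5,0,-4):
    Rt=G@Rs.T; pt=c+n*d/1000-Rt@ps
    q,e=ik(pt,Rt,q,True);print(d,pt.round(4),Ro.from_matrix(Rt).as_euler('xyz',degrees=True).round(2),q.round(1),round(e,3))
```

```text
25.05 [ 0.54662855 -0.06164012  0.01306443] [179.91002151  12.0040046   18.41547848] [-0.62257511 -1.36775981  3.12897105] [ 0.02159322 -0.08470318 -0.00231915] 0.012055969742891153
slide in tool mm [ 6.78591144 -0.2569444  11.91322032]
60 [0.5062 0.311  0.1605] [179.91 -14.3   18.5 ] [ 55.7   8.3 -32.4  13.9 -38.7  42.7] 0.0
50 [0.5104 0.3124 0.1516] [179.91 -14.3   18.5 ] [ 55.3   9.2 -32.7  14.2 -37.5  42.6] 0.0
30 [0.5188 0.3152 0.1337] [179.91 -14.3   18.5 ] [ 54.6  11.2 -33.2  14.8 -35.   42.4] 0.0
15 [0.5251 0.3173 0.1202] [179.91 -14.3   18.5 ] [ 54.1  12.6 -33.5  15.4 -33.1  42.2] 0.0
5 [0.5293 0.3187 0.1112] [179.91 -14.3   18.5 ] [ 53.8  13.6 -33.8  15.8 -31.9  42. ] 0.0
0 [0.5314 0.3194 0.1068] [179.91 -14.3   18.5 ] [ 53.6  14.1 -33.9  16.  -31.3  41.9] 0.0
-4 [0.5331 0.32   0.1032] [179.91 -14.3   18.5 ] [ 53.5  14.5 -34.   16.2 -30.8  41.8] 0.0
```

>>> move_arm --pt "0 -0.4 0 -2 0 0 0" --pt "0 -1 0 -4.9 0 0 0" --pt "0 -2 0 -9.8 0 0 0" --pt "0 -3.1 0 -14.7 0 0 0" --pt "0 -3.5 0 -16.6 0 0 0" --pt "0 -3.5 0 -16.6 0 0 0" --pt "0 -3.5 0 -16.6 0 0 0" --pt "0 -3.5 0 -16.6 0 0 0"

```text
clock: 26.05
tool_pos: [0.5461, -0.0613, 0.1811]
orientation: [179.9, 12.1, 18.4]
force: [-0.6, 0.9, -1.0]
opening: 0.0118
```

```bash
cat > go.py <<'E'
from h import *
import sys
d=float(sys.argv[1])
o=sensors.get_obs();print(o['clock'],o['tool_pos'],o['orientation'],o['opening'],o['joint_pos'].round(1))
H=np.load('hand.npz');F=np.load('F.npy');c=np.array([.54039,.32268,.09689]);n=-F[:,2];G=np.c_[F[:,0],-F[:,1],n]
R=RE(o['orientation']);p=o['tool_pos']
sl=p+R@H['ps'];print('slide rel face mm',((sl-c)@G*1000).round(1),'rot',np.degrees(Ro.from_matrix(G.T@R@H['Rs']).as_rotvec()).round(2))
print('force face axes',(o['force']@G).round(2),'mom',(o['moment']@G).round(2))
Rt=G@H['Rs'].T; pt=c+n*d/1000-Rt@H['ps']
print('target',pt,cmd(p,R,pt,Rt),'normal in tool axes',(R.T@-n).round(3))
E
python3 go.py 50
```

```text
26.05 [ 0.54608164 -0.06130865  0.18113476] [179.94233822  12.14690631  18.41331968] 0.011832752695334667 [ 14.6  17.9 -10.9   0.9 -73.3  93.4]
slide rel face mm [ -69.2 -365.7  113.6] rot [ 1.000e-02  2.644e+01 -9.000e-02]
force face axes [-0.72  1.01 -0.81] mom [-0.1  -0.79  0.05]
target [0.51043095 0.31240497 0.15158334] (array([  8.86, -36.59,   1.08]), array([-0.   ,  0.462, -0.001])) normal in tool axes [ 0.622 -0.001  0.783]
```

>>> move_arm --pt "0 0.5 -3 0 0 0.03 0" --pt "0 1.5 -8 0 0 0.09 0" --pt "0 2.5 -13 0 0 0.16 0" --pt "0 3.5 -18 0 0 0.23 0" --pt "0 4.5 -23 0 0 0.3 0" --pt "0 5.5 -28 0 0 0.36 0" --pt "0 6.5 -33 0 0 0.42 0" --pt "0 7.5 -36.6 0 0 0.462 0"

```text
clock: 27.05
tool_pos: [0.4995, 0.3109, 0.1657]
orientation: [179.9, -14.5, 18.5]
force: [-0.3, 0.1, -1.5]
opening: 0.0119
```

>>> move_arm --pt "0 0 0 0 0 0 0" --pt "0 0 0 0 0 0 0" --pt "0 0 0 0 0 0 0" --pt "0 0 0 0 0 0 0" --pt "0 0 0 0 0 0 0" --pt "0 0 0 0 0 0 0" --pt "0 0 0 0 0 0 0" --pt "0 0 0 0 0 0 0"

```text
clock: 28.05
tool_pos: [0.5007, 0.3091, 0.1665]
orientation: [179.9, -14.5, 18.4]
force: [-0.3, -0.6, -0.6]
opening: 0.0119
```

```bash
python3 go.py 20; python3 st.py 14
```

```text
28.05 [0.50069863 0.30913303 0.16648203] [179.91876547 -14.46802467  18.44857131] 0.011925181724459277 [ 56.2   7.3 -32.8  14.1 -39.3  42.1]
slide rel face mm [-2.6 -0.  67.9] rot [-0.01 -0.17 -0.04]
force face axes [-0.65 -0.49 -0.32] mom [-0.07  0.99  0.02]
target [0.5230362  0.31662263 0.12468875] (array([ 1.24, -0.01,  4.64]), array([ 0.   , -0.003, -0.001])) normal in tool axes [ 0.205 -0.002  0.979]
28.05 [0.50069863 0.30913303 0.16648203] [179.91876547 -14.46802467  18.44857131] 0.011925181724459277 [ 56.2   7.3 -32.8  14.1 -39.3  42.1]
rel face [-6.8 -0.3 81. ] rot err [ 0.1  11.83 -0.04] force in face axes [-0.65 -0.49 -0.32] mom [-0.07  0.99  0.02]
```

View pics/wr14c.png

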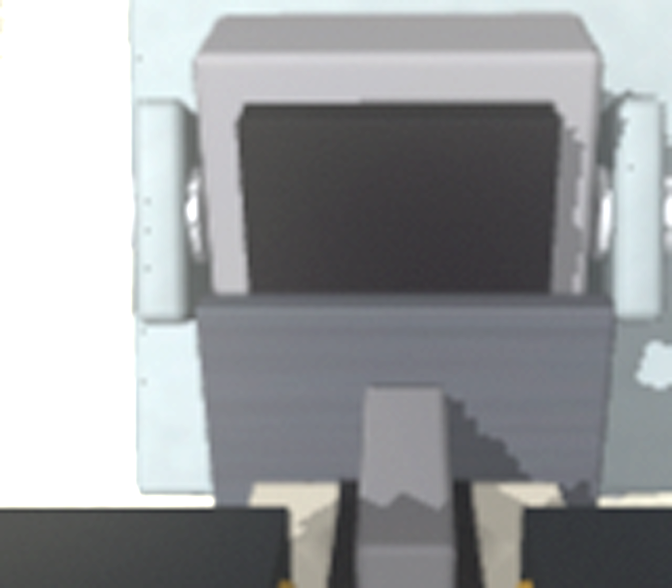

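View pics/si14c.png

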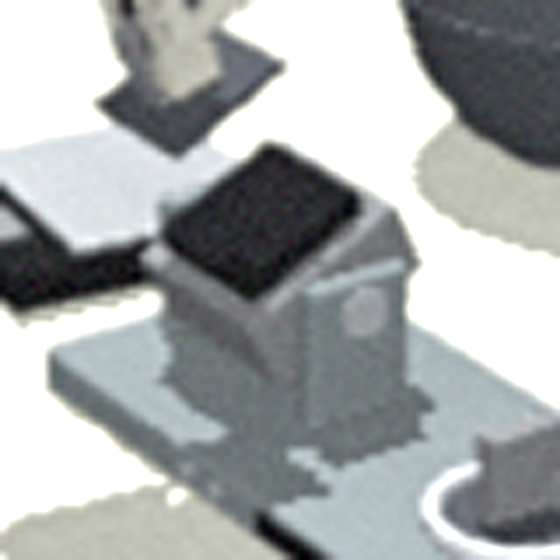

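>>> move_arm --pt "0 0.4 0 1 0 0 0" --pt "0 0.7 0 2.2 0 -0.003 0" --pt "0 1.0 0 3.4 0 -0.003 0" --pt "0 1.2 0 4.4 0 -0.003 0" --pt "0 1.35 0 5.2 0 -0.003 0" --pt "0 1.4 0 5.4 0 -0.003 0" --pt "0 1.4 0 5.4 0 -0.003 0" --pt "0 1.4 0 5.4 0 -0.003 0"

```text
clock: 29.15
tool_pos: [0.5264, 0.3178, 0.1181]
orientation: [179.9, -14.3, 18.5]
force: [0.2, 0.2, -0.6]
opening: 0.0116
```

```bash
python3 go.py 3; python3 st.py 15
```

```text
29.15 [0.52643444 0.31779339 0.11811795] [179.93850449 -14.3302166   18.45297075] 0.011592250338409516 [ 54.   12.9 -33.6  15.5 -32.8  42.1]
slide rel face mm [ 0.3  0.  12.5] rot [ 0.01 -0.03 -0.04]
force face axes [-0.03  0.1  -0.63] mom [-0.06  0.9   0.06]
target [0.53017917 0.31901263 0.10944848] (array([0.17, 0.  , 0.94]), array([-0.   , -0.001, -0.001])) normal in tool axes [ 0.207 -0.001  0.978]
29.15 [0.52643444 0.31779339 0.11811795] [179.93850449 -14.3302166   18.45297075] 0.011592250338409516 [ 54.   12.9 -33.6  15.5 -32.8  42.1]
rel face [-3.8 -0.2 25.6] rot err [ 0.08 11.97 -0.04] force in face axes [-0.03  0.1  -0.63] mom [-0.06  0.9   0.06]
```

View pics/wr15c.png

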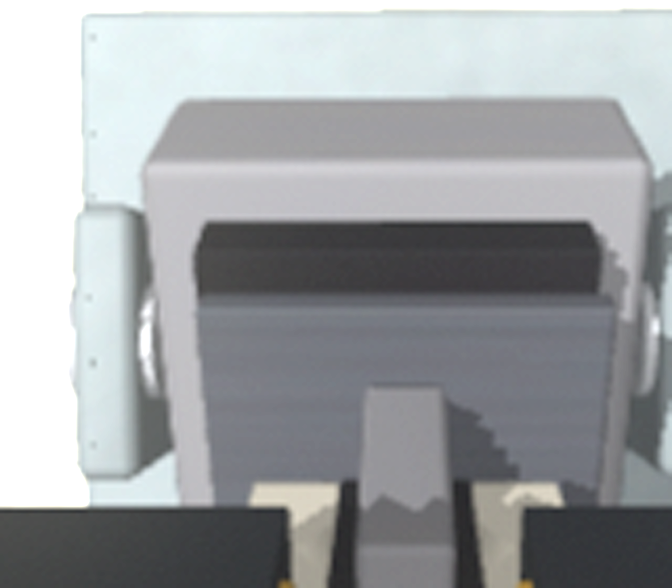

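View pics/si15c.png

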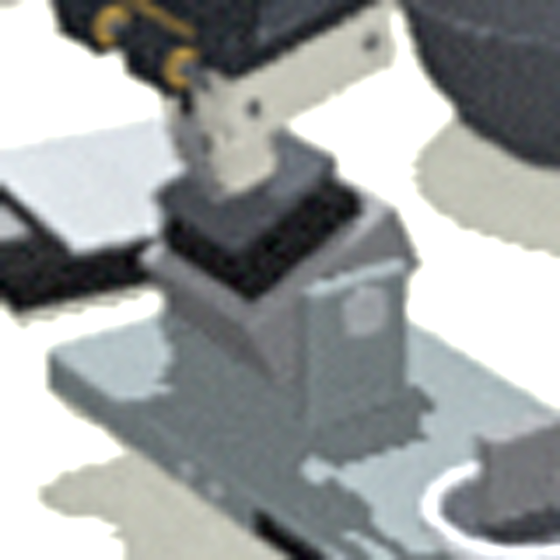

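```bash
cat > chk.py <<'E'
from h import *
F=np.load('F.npy');c=np.array([.54039,.32268,.09689]);n=-F[:,2];G=np.c_[F[:,0],-F[:,1],n]
def onp(s,uv,d):
    C,D=ray(s,uv);C=(C-c)@G;D=D@G
    return (C+D*((d-C[2])/D[:,2])[:,None])*1000
E
python3 - <<'E'
from chk import *
s=ld('wr15');u=lambda p:np.array(p)/4.2+[160,110]
print('face',onp(s,u([(198,250),(400,246),(598,252)]),0).round(1))
print('slide bottom edge',onp(s,u([(200,300),(400,296),(613,298)]),.0125).round(1))
print('slide top edge',onp(s,u([(200,307),(400,305),(613,307)]),.0185).round(1))
E
```

```text
face [[ 30.8  30.8   0. ]
 [ 31.5  -0.6   0. ]
 [ 30.4 -31.3   0. ]]
slide bottom edge [[ 28.5  28.8  12.5]
 [ 29.1  -0.6  12.5]
 [ 28.8 -31.8  12.5]]
slide top edge [[ 30.4  27.7  18.5]
 [ 30.7  -0.6  18.5]
 [ 30.4 -30.7  18.5]]
```

>>> move_arm --pt "0 0.04 0 0.2 0 0 0" --pt "0 0.1 0 0.5 0 0 0" --pt "0 0.16 0 0.8 0 0 0" --pt "0 0.2 0 0.95 0 0 0" --pt "0 0.2 0 0.95 0 0 0" --pt "0 0.2 0 0.95 0 0 0" --pt "0 0.2 0 0.95 0 0 0" --pt "0 0.2 0 0.95 0 0 0"

```text
clock: 30.25
tool_pos: [0.5304, 0.319, 0.109]
orientation: [179.9, -14.3, 18.5]
force: [-0.6, -0.3, -0.6]
opening: 0.0117
```

```bash
python3 go.py -2; python3 st.py 16
```

```text
30.25 [0.5304431  0.31897382 0.10902589] [179.91832168 -14.3003061   18.45313136] 0.011662190910160214 [ 53.7  13.9 -33.8  15.9 -31.6  41.9]
slide rel face mm [ 0.  -0.1  2.5] rot [-0.01 -0.   -0.04]
force face axes [-0.9  -0.09 -0.27] mom [-0.06  0.91  0.03]
target [0.53228004 0.31971558 0.10496605] (array([ 0.09, -0.01,  0.44]), array([ 0.   , -0.   , -0.001])) normal in tool axes [ 0.208 -0.002  0.978]
30.25 [0.5304431  0.31897382 0.10902589] [179.91832168 -14.3003061   18.45313136] 0.011662190910160214 [ 53.7  13.9 -33.8  15.9 -31.6  41.9]
rel face [-4.1 -0.4 15.6] rot err [ 0.1  12.   -0.04] force in face axes [-0.9  -0.09 -0.27] mom [-0.06  0.91  0.03]
```

View pics/wr16c.png

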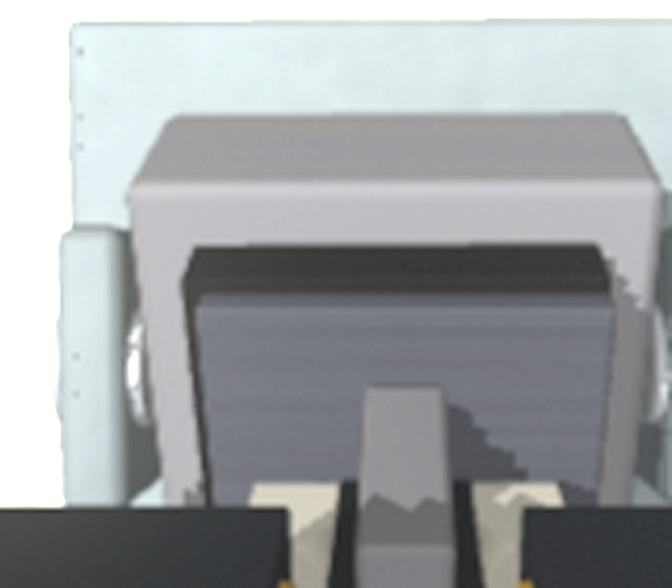

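>>> move_arm --pt "0 0 -0.05 0 0 0 0" --pt "0 0.02 -0.08 0.1 0 0 0" --pt "0 0.04 -0.08 0.2 0 0 0" --pt "0 0.06 -0.08 0.3 0 0 0" --pt "0 0.08 -0.08 0.4 0 0 0" --pt "0 0.08 -0.08 0.4 0 0 0" --pt "0 0.08 -0.08 0.4 0 0 0" --pt "0 0.08 -0.08 0.4 0 0 0"

```text
clock: 31.35
tool_pos: [0.5319, 0.3203, 0.1053]
orientation: [179.9, -14.3, 18.5]
force: [-1.5, -0.4, 1.9]
opening: 0.0116
```

```bash
python3 go.py -4; python3 st.py 17
```

```text
31.35 [0.53185076 0.32029352 0.1053226 ] [179.91879286 -14.29778889  18.45052957] 0.011603618848840546 [ 53.6  14.3 -33.9  16.1 -31.1  41.7]
slide rel face mm [-0.   0.7 -1.6] rot [-0.01 -0.   -0.04]
force face axes [-0.5   0.1   2.39] mom [0.18 1.39 0.02]
target [0.53312039 0.31999675 0.10317307] (array([0.05, 0.07, 0.24]), array([ 0.   , -0.   , -0.001])) normal in tool axes [ 0.208 -0.002  0.978]
31.35 [0.53185076 0.32029352 0.1053226 ] [179.91879286 -14.29778889  18.45052957] 0.011603618848840546 [ 53.6  14.3 -33.9  16.1 -31.1  41.7]
rel face [-4.2  0.4 11.5] rot err [ 0.1  12.   -0.04] force in face axes [-0.5   0.1   2.39] mom [0.18 1.39 0.02]
```

View pics/wr17c.png

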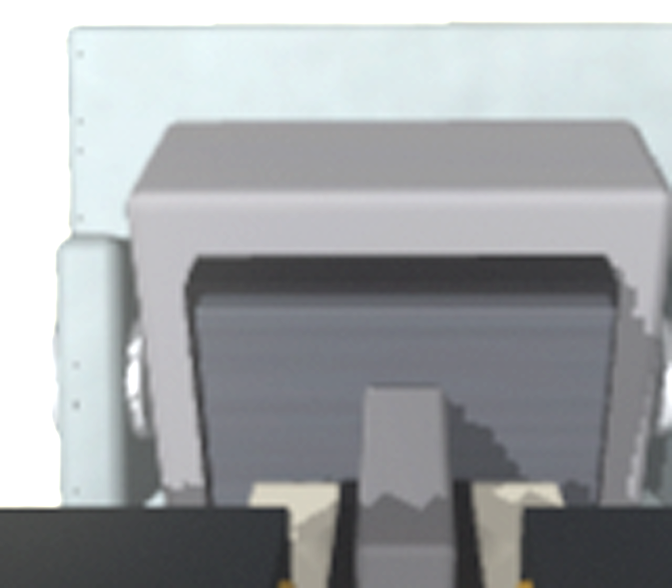

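>>> move_arm --pt "0 0.02 0 0.08 0 0 0" --pt "0 0.04 0 0.16 0 0 0" --pt "0 0.06 0 0.25 0 0 0" --pt "0 0.06 0 0.28 0 0 0" --pt "0 0.06 0 0.28 0 0 0" --pt "0 0.06 0 0.28 0 0 0" --pt "0 0.06 0 0.28 0 0 0" --pt "0 0.06 0 0.28 0 0 0"

```text
clock: 32.45
tool_pos: [0.5331, 0.3207, 0.1027]
orientation: [179.9, -14.3, 18.5]
force: [-4.4, -0.1, 3.4]
opening: 0.0117
```

```bash
python3 go.py -4; python3 st.py 18
python3 - <<'E'
from h import *
import time
for i in range(3):
    s=cams.snapshot('side');o=sensors.get_obs();print((o['force']).round(2),o['tool_pos'].round(4),o['qvel'].round(2))
E
```

```text
32.45 [0.53307598 0.32068436 0.10272971] [179.91446103 -14.29650899  18.45465236] 0.011665872712504344 [ 53.5  14.6 -34.   16.3 -30.7  41.7]
slide rel face mm [-0.   0.7 -4.5] rot [-0.02 -0.   -0.04]
force face axes [-2.27  1.33  4.88] mom [ 0.41  1.9  -0.04]
target [0.53312039 0.31999675 0.10317307] (array([-0.01,  0.07, -0.05]), array([ 0.   , -0.   , -0.001])) normal in tool axes [ 0.208 -0.002  0.978]
32.45 [0.53307598 0.32068436 0.10272971] [179.91446103 -14.29650899  18.45465236] 0.011665872712504344 [ 53.5  14.6 -34.   16.3 -30.7  41.7]
rel face [-4.2  0.4  8.6] rot err [ 0.1  12.   -0.03] force in face axes [-2.27  1.33  4.88] mom [ 0.41  1.9  -0.04]
[-3.75 -0.17  3.11] [0.5331 0.3207 0.1027] [-0.03  0.03  0.05 -0.01 -0.04 -0.08]
[-3.53 -0.11  3.85] [0.5331 0.3207 0.1027] [-0.01  0.03  0.03  0.05  0.06  0.02]
[-3.52 -0.46  3.82] [0.5331 0.3207 0.1027] [ 0.01  0.02  0.06  0.    0.01 -0.04]
```

View pics/wr18c.png

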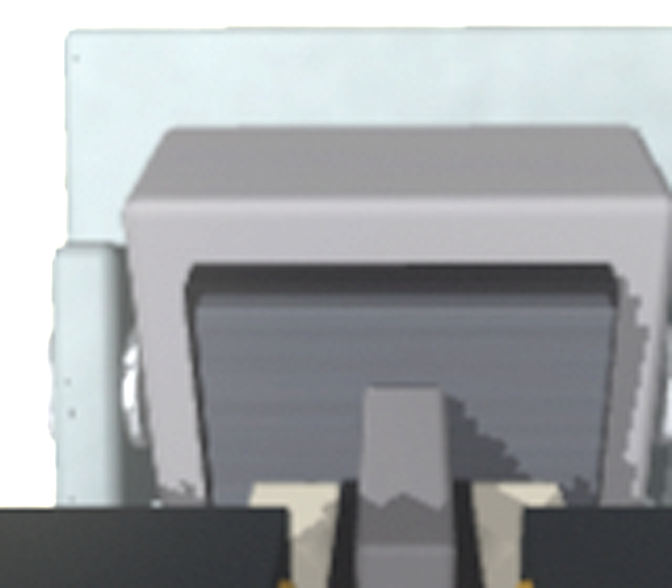

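View pics/si18c.png

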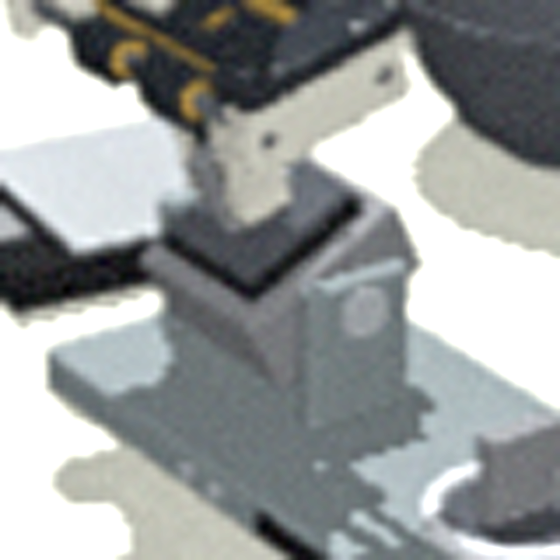

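Run:
```python
from h import *
fs=[]
for i in range(6): fs.append(cams.snapshot('side')['frame'].astype(float))
m=np.mean(fs,0)
c=m[122:147,218:258,::-1]
cv2.imwrite('pics/z18.png',np.clip(cv2.resize(c,None,fx=20,fy=20,interpolation=cv2.INTER_CUBIC)*2.2,0,255).astype(np.uint8))
```

```text
(no output)
```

View pics/z18.png

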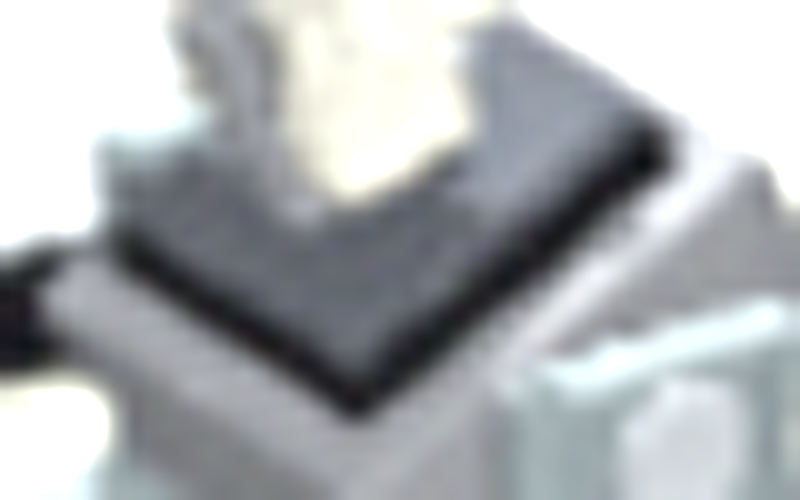

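Run:
```python
from h import *
t=snap('top','to_end')['frame']
cv2.imwrite('pics/to_endc.png',cv2.resize(t[110:270,90:390,::-1],None,fx=2.6,fy=2.6,interpolation=cv2.INTER_CUBIC))
o=sensors.get_obs();print(o['clock'],o['force'],o['opening'],np.abs(o['qvel']).max())
```

```text
33.05 [-3.81414151 -0.45869845  3.94607869] 0.01176265187207497 0.12866869867155345
```

View pics/to_endc.png

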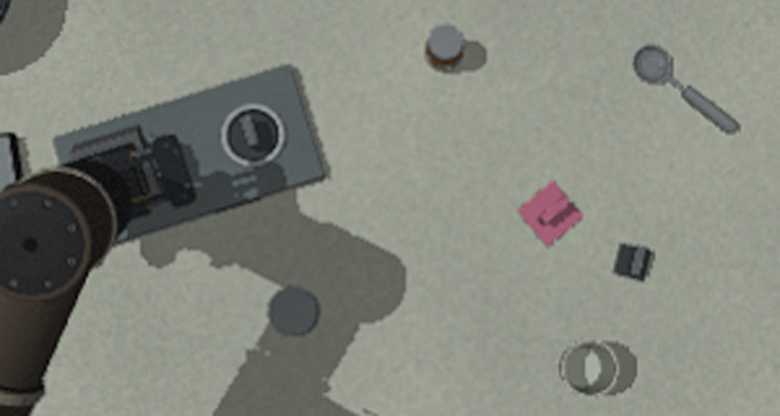

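The round slide is in the nest ring (crop 252,135). The pink and small slides, jar, spoon, tin and cup are where they were. Handing in.

```bash
python3 -c "
from plant import job
print(job.close_job())"
```

```text
the job is handed in; nothing more can be done
None
```

I seated the round slide flat in the nest and released it. I then pressed the large square slide onto the sloped face and handed the job in at about 33 s, still gripping it. No verdict was reported.

**Regrasp:** My first square grasp, square-on to the plate, would have driven joint 4 past its range before contact. I set the slide down on clear table, took the fin again with the tool tilted 12 degrees, and pressed with that grasp.

**Last checks on the square slide:**

| Check | Result |
|---|---|
| Centre on the face, from the arm pose | within about 1 mm |
| Edges in line, from the arm pose | within about 0.1 degrees of my face estimate |
| Normal force | about 5 N |
| Face pressed in, from force and pose | about 4 mm (4 to 4.5 mm) |
| Finger opening | 11.8 mm, so the fin was held |
| Motion | at rest |

**Other items:** The last top picture shows the round slide inside the nest ring, with the small and pink slides and the other objects where they started.

**Less certain or in disagreement:**
- **Face slope:** Most estimates ran from 24 to 28 degrees, with a few outliers, and I used 26.3. The gap under the slide looked parallel to within about 1 degree in the side view.
- **Wrist force:** It showed 1 to 2 N along the slope, and the wrist moment did not tell me whether contact was even.
- **Wrist camera:** It disagreed with the arm pose by up to 1.6 mm.

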